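# Fetch the ball valve from behind the spray cans

### The job

The brass ball valve with the red handle is needed on the pipe jig, but the yellow can, the blue can and the green bottle stand in front of it in the tray. Clear all three out onto the black rubber mat, standing up; then fetch the valve and lay it in the jig's two V supports, in line with the copper pipes, midway between their ends and handle up; then stand each container back in the tray, centred on the spot of its own colour. Knock nothing over and leave the other things on the bench and in the tray where they are.

Things in the scene. Friction and masses are not known exactly. Their poses are not given: they have to be found in the camera images.
- yellow_can_mid (a point): Upright closed container, body 54 mm diameter and straight-sided from its base to 118 mm up, 150 mm tall over a narrower white cap (38 mm); yellow aerosol can with a white paper band. It starts standing on the coloured spot of its own body colour, in the front row of the tray. This point is on its axis, 73 mm above its base; z axis up. 0.2 kg.
- blue_can_mid (a point): Upright closed container, body 54 mm diameter and straight-sided from its base to 118 mm up, 145 mm tall over a small red spray button (18 mm); blue aerosol can with an aluminium band and dome. It starts standing on the coloured spot of its own body colour, in the front row of the tray. This point is on its axis, 73 mm above its base; z axis up. 0.2 kg.
- green_bottle_mid (a point): Upright closed container, body 54 mm diameter and straight-sided from its base to 118 mm up, 145 mm tall over a black pointed spout (26 mm collar); green bottle with a white band. It starts standing on the coloured spot of its own body colour, in the front row of the tray. This point is on its axis, 73 mm above its base; z axis up. 0.2 kg.
- valve_mid (a point): Brass ball valve lying behind the containers, 88 mm long along its y axis (the run), ends alike. Middle eight-sided, 36 mm across (x axis), 28 mm long; round ends 31 mm diameter. Red butterfly handle, 46 mm along y, 10 mm thick, over the middle, up to 38 mm above this point. This point: middle of the run axis, 18 mm above its underside; z up. 0.42 kg.
- mark_yellow: Flat yellow painted spot, 66 mm diameter, on the tray floor: home of the yellow can. Origin: its centre at floor level. The three spots lie in a row 70 mm apart, in any order.
- mark_blue: Flat blue painted spot, 66 mm diameter, on the tray floor: home of the blue can. Origin: its centre at floor level.
- mark_green: Flat green painted spot, 66 mm diameter, on the tray floor: home of the green bottle. Origin: its centre at floor level.
- tray: Fixed grey sheet-steel tray, 170 mm (x axis, front to back) by 240 mm (y axis); origin under its centre at bench level, floor 3 mm above that. Side and back walls 45 mm high, front lip (the -x side, towards the robot) 10 mm. A copper elbow and a copper coupling (up to 45 mm high) in its rear corners stay there.
- mat: Fixed black rubber mat on the bench, left or right of the tray, 220 mm (x axis) by 200 mm (y axis), 4 mm thick: the side area, empty at the start, with room for the three containers. Origin: centre of its underside, at bench level.
- jig_seat (a point): Fixed pipe jig on the other side of the tray: aluminium plate 100 x 270 mm, 10 mm thick; copper pipes in blue clamps (71 mm high) along its y axis, ends 124 mm apart; between them two steel V supports, 52 mm high, 10 mm wide, 31 mm either side of the middle, space between free down to the plate. This point: where the valve's run axis middle belongs, 50 mm over the bench; z up, y along the pipes.

How it is judged:
By the outcome, as a careful person would: the job done as asked, in the order asked, and still so for the second after the job is handed in, with the robot touching nothing.
It also fails if it takes over 144 s, if anything falls off the work surface, if the arm or the gripper's body presses on something with over 40 N, if the wrist force passes 120 N, or if a joint passes its speed limit or range.

### The arm

A 6-joint arm with a two-finger parallel gripper is mounted at the origin on the work surface. World frame = base frame: x ahead of the robot, y to its left, z up, the work surface at z = 0. Lengths are in m, angles in degrees, forces in N, time in s.
With the tool pointing down it reaches from about 0.375 to 0.925 m from the base axis. Payload 5.7 kg.
Tool frame: the origin (TCP) lies on the centre line of the jaws, within the pads' length; the fingertips stand 22 mm ahead of it and the grasp point (between the pads) lies 3 mm ahead of it; x points along the fingers, z is the direction in which the jaws open and shut, and the axes are right-handed (so a half turn about x gives the same grasp; the last joint's range is limited). The gripper opens to 88 mm and grips with 3 to 60 N. Pads are 20 mm wide; open, the fingers measure 115 mm over their backs; the gripper's body (75 mm by 178 mm) begins 61 mm behind the grasp point.
Start: joints at [-78.501, 20.558, 86.54, -0, 72.909, -6.595], TCP at [0.186, -0.57, 0.207] pointing down, gripper open.
Joint ranges: [-170.27, 170.27], [-57.76, 135], [12.27, 136.19], [-55.21, 235.2], [11.17, 155.16], [-170.74, 170.74]. Speed limits (degrees/s): [136.94, 136.94, 180, 180, 180, 180].

### API

Orientations are given as a 3x3 rotation matrix whose columns are the frame's x, y, z axes.
In Python, from station import ctrl, optics, ticket gives the robot as it stands.
- The arm moves only by the tool servo_tool, never from a script. Its arguments are lists of equal length, an entry for each row: "travel": the shift along the tool's x, y, z in mm, a list of three; "twist": the turn, a rotation vector about the tool's x, y, z in degrees, a list of three. A call has 1 to 5 rows; each row shifts and turns the commanded pose from where the row before left it, along the tool's axes as they then stand; what a row does not reach is not made up. A row lasts 1/12 s, in which the tool goes at most 41.7 mm and 7.16 degrees, less where a joint would pass 70% of its speed; a pose out of reach is approached as far as the arm can. A call is refused whole if a number of a shift passes 41.7 or a number of a turn 7.16, either way. A call with a gripper value outside its range is refused whole. "gripper" is the closure, from 0 (fully open) to 1 (shut), set as the call begins (left out, the last holds). The fingers move at their own pace and stop on an object; "squeeze" is the grip in N (left out, the last holds). Time passes only in rows, so rows that do not move let the fingers close. It gives the time, the measured TCP pose, the force and the opening at its end, in the units of the state.
- ctrl.get_obs(): the state, without advancing time (a new reading comes with each control period).
- optics.get_image(name): name is "scene" or "top"; returns (picture, depth): 384x512x3 uint8, red, green, blue; 384x512 float32, m along the optical axis (not along the pixel's ray), 0 where there is no reading.
- optics.camera_info(name): a dict with "intrinsics" (3x3 intrinsics, pixels), "xyz" and "orientation" of the camera in the world. Camera axes: x right, y up, looking along -z (the intrinsics and any distortion apply to the point x, -y, -z); pixel columns grow to the right and rows downward; lengths in m; the calibration is good to about 2 mm. A picture is of the moment at which its call begins. camera_info takes no time and is no camera call.
- ticket.finish_job(): hands the job in, once; it reports no verdict.
The state is a dict: "time_s": time; "joints": joint angles; "qd": joint speeds; "tau": joint torques, N m; "eef_pos": TCP position; "eef_rot": TCP orientation; "force": force on the tool from outside, world axes, zero at the start; "wrist_torque": the same for the moment, N m; "gripper_width": opening from 0.0 (shut) to 1.0 (fully open).
Only numpy, scipy, OpenCV 4.12 (cv2) and the standard library are available. Lean on these libraries where they do the work, as an engineer would, in place of code of your own. Each camera call takes 0.05 s, during which the arm holds its last target.

## Working session

There is one attempt and no reset: what is moved stays moved. The work goes in short steps, Python scripts to look and compute and a tool call to move; the robot and the scene stay as the last step left them, time stands still between calls to the robot, and variables do not carry over. Pictures are saved under pics/ and viewed, and the job is handed in when it is done.

Besides the shell and the picture viewer there is one more tool, called after ">>>" by a JSON object that holds its "name" and its "arguments". servo_tool: Moves the arm, as the interface text tells. Its arguments: {"type":"object","properties":{"travel":{"type":"array"},"twist":{"type":"array"},"gripper":{"type":"number"},"squeeze":{"type":"number"}},"required":["travel","twist"]}

```bash
ls; mkdir -p pics; python3 - <<'E'
from station import ctrl, optics, ticket
import cv2,numpy as np
np.set_printoptions(precision=4,suppress=True)
o=ctrl.get_obs(); print(o)
for n in("scene","top"):
    print(n,optics.camera_info(n))
    p,d=optics.get_image(n); cv2.imwrite(f"pics/{n}0.png",p[:,:,::-1]); np.save(f"pics/{n}0_d.npy",d); print(d.min(),d.max())
E
```

```text
pics
{'time_s': 0.0, 'joints': array([-78.4994,  20.5979,  86.5989,  -0.0003,  72.9107,  -6.5941]), 'qd': array([ 0.0375, -0.0373,  0.0026,  0.1464,  0.0165, -0.0512]), 'tau': array([  0.0011, -51.5368, -27.0727,   0.0676,   0.0352,  -0.0001]), 'eef_pos': array([ 0.1862, -0.5696,  0.2062]), 'eef_rot': array([[-0.0004,  0.9505,  0.3106],
       [ 0.0018,  0.3106, -0.9505],
       [-1.    ,  0.0002, -0.0019]]), 'force': array([ 0.0958, -1.0006, -0.848 ]), 'wrist_torque': array([-0.0118,  0.0124, -0.0136]), 'gripper_width': 1.0006878963811092}
scene {'intrinsics': array([[412.137 ,   0.    , 251.3817],
       [  0.    , 412.137 , 190.4893],
       [  0.    ,   0.    ,   1.    ]]), 'xyz': array([ 0.8835, -0.5302,  0.962 ]), 'orientation': array([[ 0.8305, -0.4538,  0.323 ],
       [ 0.557 ,  0.6759, -0.4827],
       [ 0.0007,  0.5808,  0.8141]])}
0.0 3.1752186
top {'intrinsics': array([[379.9757,   0.    , 254.9523],
       [  0.    , 379.9757, 194.3113],
       [  0.    ,   0.    ,   1.    ]]), 'xyz': array([0.4077, 0.0132, 0.9391]), 'orientation': array([[-0.0076,  0.9858, -0.1676],
       [-0.9998, -0.0049,  0.0169],
       [ 0.0159,  0.1677,  0.9857]])}
0.0 1.9090592
```

View pics/scene0.png

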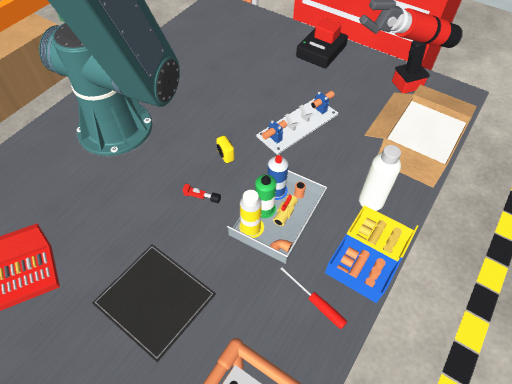

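View pics/top0.png

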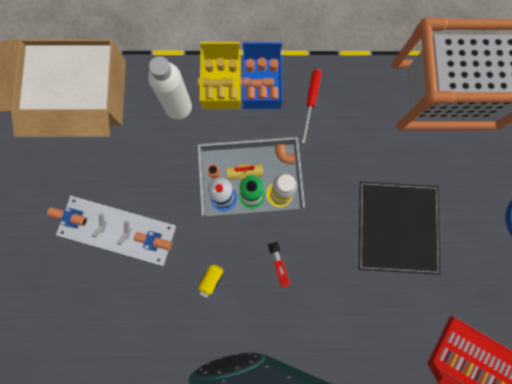

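The overhead view shows the tray at (250,178), with the blue, green and yellow containers at (222,193), (252,190) and (284,188). The valve is behind them at (245,171), the jig at (115,230) and the mat at (400,228). Next I measure positions by deprojecting depth.

```bash
cat > h.py <<'E'
import numpy as np, cv2
from station import ctrl, optics, ticket
np.set_printoptions(precision=4,suppress=True)
def cloud(name,d):
    c=optics.camera_info(name);K=c["intrinsics"];v,u=np.mgrid[:d.shape[0],:d.shape[1]]
    P=np.stack([(u-K[0,2])/K[0,0]*d,-(v-K[1,2])/K[1,1]*d,-d],-1)
    W=P@np.array(c["orientation"]).T+c["xyz"]; W[d<=0]=np.nan; return W
def proj(name,X):
    c=optics.camera_info(name);K=c["intrinsics"];p=(np.atleast_2d(X)-c["xyz"])@np.array(c["orientation"])
    return np.stack([K[0,0]*p[:,0]/-p[:,2]+K[0,2],-K[1,1]*p[:,1]/-p[:,2]+K[1,2]],-1)
def crop(name,img,box,s,out):
    x0,y0,x1,y1=box;cv2.imwrite(out,cv2.resize(img[y0:y1,x0:x1,::-1],None,fx=s,fy=s,interpolation=cv2.INTER_CUBIC))
E
python3 - <<'E'
from h import *
A={}
for n in("scene","top"):
    im=cv2.imread(f"pics/{n}0.png")[:,:,::-1];d=np.load(f"pics/{n}0_d.npy");A[n]=(im,cloud(n,d))
crop("top",A["top"][0],(185,125,315,225),6,"pics/tray_top.png")
crop("scene",A["scene"][0],(220,145,340,265),5,"pics/tray_sc.png")
crop("top",A["top"][0],(40,185,190,275),5,"pics/jig_top.png")
crop("scene",A["scene"][0],(245,80,350,160),6,"pics/jig_sc.png")
for n,pts in {"top":[(222,188),(252,187),(285,184),(245,171),(280,200),(250,203),(205,150),(98,228),(360,183),(437,187),(360,271),(437,272),(400,228),(300,260)],"scene":[(250,200),(265,182),(278,162),(290,205),(154,300),(154,246),(95,301),(156,357),(214,294)]}.items():
    for u,v in pts: print(n,(u,v),A[n][1][v,u],A[n][0][v,u])
E
```

```text
top (222, 188) [0.5564 0.0693 0.1471] [191  95  96]
top (252, 187) [0.559  0.0057 0.1431] [24 24 26]
top (285, 184) [ 0.5629 -0.0638  0.1545] [211 208 204]
top (245, 171) [0.6161 0.0214 0.0487] [153 108  48]
top (280, 200) [ 0.5404 -0.0588  0.08  ] [123 112  70]
top (250, 203) [0.5369 0.0098 0.0586] [119 120 115]
top (205, 150) [0.6796 0.1224 0.011 ] [85 90 93]
top (98, 228) [0.4831 0.3713 0.0295] [156 156 158]
top (360, 183) [ 0.5945 -0.2681  0.0035] [54 54 55]
top (437, 187) [ 0.5829 -0.4616  0.006 ] [60 60 61]
top (360, 271) [ 0.3768 -0.2572  0.0003] [79 80 85]
top (437, 272) [ 0.3729 -0.4458  0.0002] [87 85 88]
top (400, 228) [ 0.4804 -0.3611  0.0043] [42 41 39]
top (300, 260) [ 0.4043 -0.1117 -0.0008] [82 84 88]
scene (250, 200) [ 0.5757 -0.0761  0.1543] [254 254 253]
scene (265, 182) [0.569  0.0011 0.1345] [43 43 48]
scene (278, 162) [0.5638 0.0709 0.1392] [246  49  42]
scene (290, 205) [0.6297 0.0358 0.0379] [238 211  99]
scene (154, 300) [ 0.4891 -0.3605  0.0037] [50 52 48]
scene (154, 246) [ 0.3922 -0.2513  0.0049] [57 55 54]
scene (95, 301) [ 0.375  -0.4415  0.0069] [107 105 109]
scene (156, 357) [ 0.5806 -0.4565  0.0047] [155 153 159]
scene (214, 294) [ 0.6007 -0.2692  0.0071] [52 52 52]
```

```bash
cd pics; python3 -c "
import cv2,numpy as np
a=[cv2.imread(f) for f in('tray_top.png','tray_sc.png','jig_top.png','jig_sc.png')]
for i in a: print(i.shape)"
```

```text
(600, 780, 3)
(600, 600, 3)
(450, 750, 3)
(480, 630, 3)
```

View pics/tray_top.png

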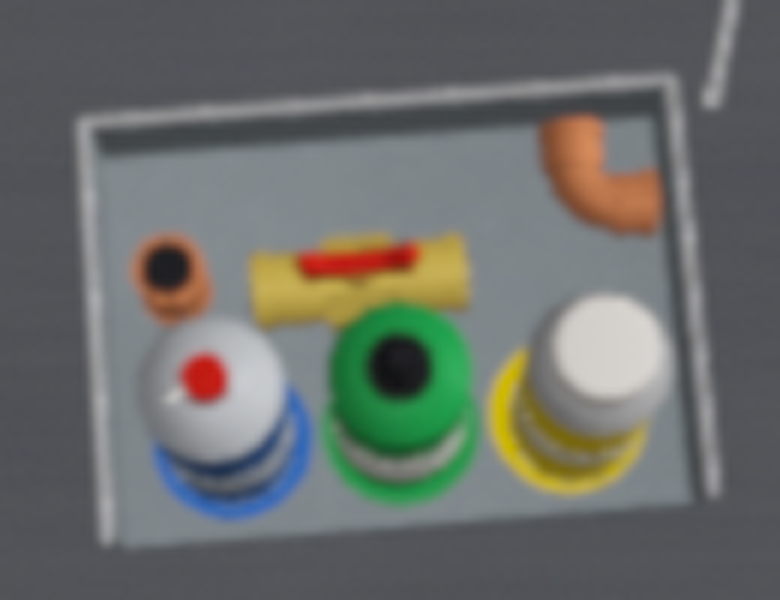

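View pics/tray_sc.png

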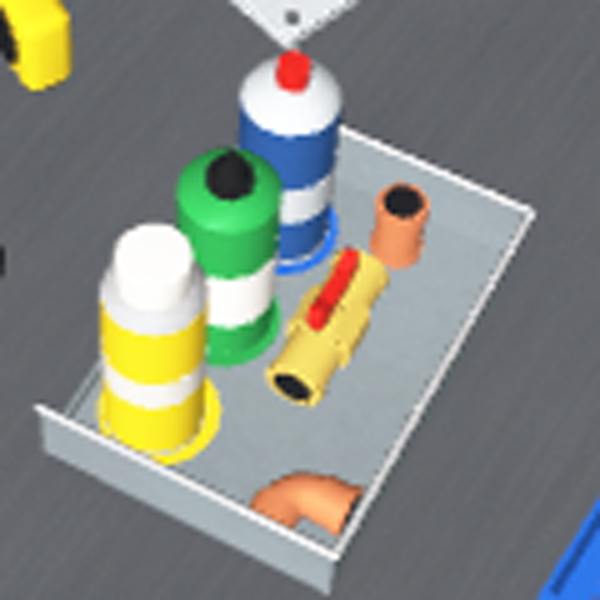

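View pics/jig_top.png

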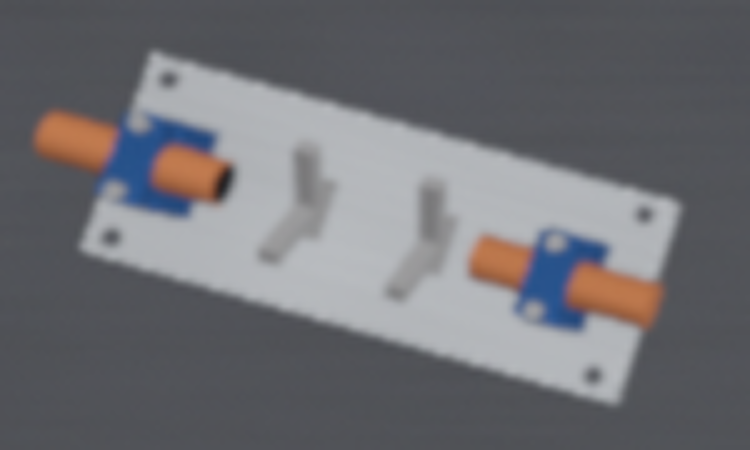

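View pics/jig_sc.png

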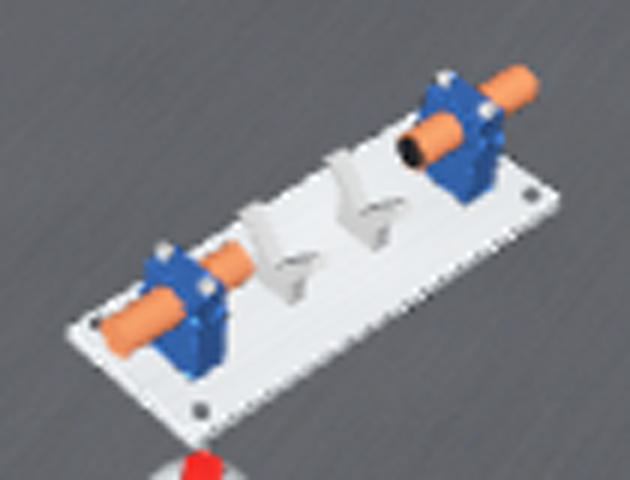

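The images agree: in the tray from left to right stand blue, green and yellow, with the valve behind and its red handle up. I'll fit the geometry from both views.

```bash
cat > fit0.py <<'E'
from h import *
from scipy.optimize import least_squares
A={}
for n in("scene","top"):
    im=cv2.imread(f"pics/{n}0.png")[:,:,::-1];d=np.load(f"pics/{n}0_d.npy");A[n]=(im,cloud(n,d))
ini={"yellow":(.562,-.068),"green":(.56,.003),"blue":(.558,.07)}
for k,c in ini.items():
  for n in A:
    W=A[n][1].reshape(-1,3)
    r=np.hypot(W[:,0]-c[0],W[:,1]-c[1]); m=(r<.034)&(W[:,2]>.03)&(W[:,2]<.112)
    P=W[m]
    f=least_squares(lambda p:np.hypot(P[:,0]-p[0],P[:,1]-p[1])-.027,c,loss="soft_l1",f_scale=.002)
    m2=(r<.034)&(W[:,2]>.112);
    print(k,n,m.sum(),f.x,"res",np.median(np.abs(f.fun)),"top z",np.nanpercentile(W[m2,2],98) if m2.any() else None)
# levels
for n in A:
    W=A[n][1]; hsv=cv2.cvtColor(A[n][0],cv2.COLOR_RGB2HSV)
    box=(W[...,0]>.59)&(W[...,0]<.66)&(W[...,1]>-.05)&(W[...,1]<.09)
    brass=box&(hsv[...,0]>15)&(hsv[...,0]<32)&(hsv[...,1]>90)
    red=box&((hsv[...,0]<8)|(hsv[...,0]>172))&(hsv[...,1]>150)
    P=W[brass];R=W[red]
    print(n,"brass",len(P),P.min(0),P.max(0),"red",len(R),R.mean(0),R.min(0),R.max(0))
    Q=R[:,:2]-R[:,:2].mean(0); u,s,vt=np.linalg.svd(Q); print(" red dir",vt[0],np.degrees(np.arctan2(vt[0][1],vt[0][0])))
    Q=P[:,:2]-P[:,:2].mean(0); u,s,vt=np.linalg.svd(Q); print(" brass dir",vt[0],np.degrees(np.arctan2(vt[0][1],vt[0][0])),P[:,:2].mean(0), (Q@vt[0]).min(),(Q@vt[0]).max())
    np.save(f"pics/brass_{n}.npy",P)
    fl=(W[...,0]>.65)&(W[...,0]<.67)&(W[...,1]>0)&(W[...,1]<.08); print(" floor z",np.nanmedian(W[...,2][fl]),fl.sum(), "bench",np.nanmedian(W[...,2][(abs(W[...,0]-.45)<.02)&(abs(W[...,1]+.15)<.03)]))
    wl=(W[...,2]>.035)&(W[...,2]<.056)&(W[...,0]>.5)&(W[...,0]<.74)&(abs(W[...,1])<.15)&(hsv[...,1]<60)&(hsv[...,2]>120)
    for nm,m in (("left",W[...,1]>.1),("right",W[...,1]<-.095),("back",W[...,0]>.68)):
        q=W[wl&m]; 
        if len(q)>5: print("  wall",nm,len(q),q.min(0),q.max(0),np.median(q,0))
E
python3 fit0.py
```

```text
yellow scene 333 [ 0.5681 -0.063 ] res 0.0004727966712447726 top z 0.15543780050834496
yellow top 128 [ 0.5666 -0.0646] res 0.0002062594483802048 top z 0.1556074694919541
green scene 255 [0.5656 0.0101] res 0.0005173925499727741 top z 0.14773350218645478
green top 111 [0.5638 0.0085] res 0.00020443771885877288 top z 0.14812941103564314
blue scene 227 [0.5597 0.0795] res 0.0006032160483391696 top z 0.14912550507879246
blue top 117 [0.558  0.0778] res 0.00021766511880881578 top z 0.14972271195140496
scene brass 303 [ 0.5901 -0.0499  0.0002] [0.6423 0.0689 0.0526] red 58 [0.6237 0.0232 0.061 ] [0.617  0.0002 0.0493] [0.6292 0.046  0.0685]
 red dir [ 0.1088 -0.9941] -83.7549388995534
 brass dir [-0.1108 -0.9938] -96.35995679869826 [0.6262 0.0132] -0.05520142463678356 0.06569521248508225
 floor z 0.0033897438836815175 181 bench 0.0004933918728029507
  wall left 181 [0.5671 0.1006 0.0352] [0.688  0.1387 0.0527] [0.6317 0.1307 0.0448]
  wall right 185 [ 0.5318 -0.117   0.035 ] [ 0.7035 -0.0953  0.0517] [ 0.6187 -0.1084  0.046 ]
  wall back 189 [ 0.6801 -0.1047  0.0356] [0.7035 0.1387 0.0513] [ 0.693  -0.0078  0.0466]
top brass 332 [ 0.59   -0.0435  0.0014] [0.6384 0.0655 0.0665] red 60 [0.6198 0.0238 0.0622] [0.6146 0.0023 0.0567] [0.6247 0.0447 0.0689]
 red dir [-0.1016  0.9948] 95.8303982760901
 brass dir [ 0.0864 -0.9963] -85.04268048814043 [0.6169 0.0233] -0.04256417883621822 0.06441460419026618
 floor z 0.0034133748458728963 245 bench 0.0009108138729191362
  wall left 199 [0.5105 0.1012 0.035 ] [0.685  0.1352 0.0519] [0.6072 0.128  0.047 ]
  wall right 96 [ 0.5307 -0.1165  0.0434] [ 0.7013 -0.0964  0.0511] [ 0.6185 -0.1094  0.0479]
  wall back 189 [ 0.6809 -0.1061  0.0433] [0.7013 0.135  0.0522] [0.69   0.0114 0.0476]
```

Cans and valve are consistent between the two views to about 1.7 mm, so I take the mean. Next are the jig, mat and tray.

```bash
cat > fit1.py <<'E'
from h import *
from scipy.optimize import least_squares
A={}
for n in("scene","top"):
    im=cv2.imread(f"pics/{n}0.png")[:,:,::-1];d=np.load(f"pics/{n}0_d.npy");A[n]=(im,cloud(n,d))
def rect(P):
    (c,s,a)=cv2.minAreaRect((P[:,:2]*1000).astype(np.float32)); return np.array(c)/1000,s,a
for n in A:
    im,W=A[n]; hsv=cv2.cvtColor(im,cv2.COLOR_RGB2HSV)
    mat=(W[...,0]>.33)&(W[...,0]<.63)&(W[...,1]>-.49)&(W[...,1]<-.23)&(hsv[...,2]<62)
    mat=cv2.morphologyEx(mat.astype(np.uint8),cv2.MORPH_OPEN,np.ones((5,5)))>0
    print(n,"mat",rect(W[mat]),np.median(W[mat][:,2]))
    b=(W[...,0]>.36)&(W[...,0]<.62)&(W[...,1]>.2)&(W[...,1]<.53)
    plate=b&(hsv[...,1]<40)&(hsv[...,2]>130)&(abs(W[...,2]-.010)<.006)
    print(" plate",plate.sum(),rect(W[plate]),np.median(W[plate][:,2]))
    cop=b&(hsv[...,0]<16)&(hsv[...,1]>100)&(W[...,2]>.02)
    P=W[cop]; ln=np.percentile(P[:,2],[2,50,98]); 
    ends=[]
    for s in (P[:,1]>.36,P[:,1]<.36):
        Q=P[s]; c,vs,ang=(Q[:,:2].mean(0)),None,None
        v=np.linalg.svd(Q[:,:2]-c,full_matrices=False)[2][0]; v=v*np.sign(v[1]); t=(Q[:,:2]-c)@v
        print("  pipe",len(Q),c,np.degrees(np.arctan2(v[1],v[0])),c+v*t.min(),c+v*t.max(),Q[:,2].max())
    sup=b&(hsv[...,1]<40)&(W[...,2]>.022)&(W[...,2]<.065)
    k,l,st,ce=cv2.connectedComponentsWithStats(sup.astype(np.uint8))
    for i in range(1,k):
        if st[i,4]>8: Q=W[l==i]; print("  sup",st[i,4],Q.mean(0),Q.min(0),Q.max(0))
    # tray
    wl=(W[...,2]>.035)&(W[...,2]<.056)&(W[...,0]>.5)&(W[...,0]<.74)&(abs(W[...,1])<.15)&(hsv[...,1]<60)&(hsv[...,2]>150)
    P=W[wl];
    for nm,m,ax in (("left",P[:,1]>.1,0),("right",P[:,1]<-.095,0),("back",(P[:,0]>.68)&(P[:,1]<.11)&(P[:,1]>-.09),1)):
        q=P[m]
        if len(q)<8: continue
        l=cv2.fitLine(q[:,:2].astype(np.float32),cv2.DIST_HUBER,0,1e-4,1e-4).ravel(); print("  wall",nm,len(q),np.degrees(np.arctan2(l[1],l[0])),l[2:])
E
python3 fit1.py
```

```text
scene mat (array([ 0.4839, -0.3559]), (185.03890991210938, 204.9402313232422), 86.27099609375) 0.004269576136972153
 plate 1255 (array([0.4817, 0.3365]), (274.1699523925781, 102.88858032226562), 74.04525756835938) 0.010292052592579926
  pipe 102 [0.5154 0.4383] 71.95899914005506 [0.5016 0.3959] [0.5445 0.5276] 0.31095784554879946
  pipe 104 [0.4557 0.2339] 72.83675052467497 [0.4442 0.1967] [0.4688 0.2763] 0.06513455789698885
  sup 11 [0.4964 0.3978 0.0495] [0.4904 0.3958 0.044 ] [0.5027 0.401  0.0561]
  sup 85 [0.4885 0.3665 0.038 ] [0.4631 0.3549 0.0222] [0.5174 0.3802 0.0555]
  sup 82 [0.4718 0.3069 0.0385] [0.4468 0.2935 0.022 ] [0.5017 0.3189 0.0523]
  wall left 174 3.4348726 [0.6227 0.131 ]
  wall right 185 4.3949575 [ 0.6088 -0.109 ]
  wall back 132 -85.641304 [0.6933 0.0067]
top mat (array([ 0.4836, -0.3587]), (184.27508544921875, 201.9326629638672), 86.03269958496094) 0.004882525785782299
 plate 3320 (array([0.4794, 0.337 ]), (270.9308166503906, 99.94629669189453), 73.80829620361328) 0.010430378503553217
  pipe 234 [0.5095 0.4376] 74.24548970522449 [0.4976 0.3955] [0.5213 0.4793] 0.06456657312061442
  pipe 189 [0.4512 0.2355] 73.17951223380378 [0.4399 0.198 ] [0.4631 0.2747] 0.06439697852155712
  sup 160 [0.4884 0.3657 0.04  ] [0.4606 0.3541 0.0231] [0.5169 0.3786 0.0557]
  sup 11 [0.4973 0.3966 0.0451] [0.4888 0.3943 0.0396] [0.5054 0.3994 0.0492]
  sup 154 [0.4704 0.3067 0.0405] [0.4418 0.2953 0.0226] [0.5001 0.3205 0.0542]
  wall left 109 4.0301275 [0.5923 0.1273]
  wall right 12 3.9738765 [ 0.6036 -0.1112]
```

```bash
cat >> h.py <<'E'
from scipy.spatial.transform import Rotation as Rn
def plan(legs, v=38., w=6.8, start=None):
    """legs: list of (x,y,z,yaw_deg of jaw axis[,v]); prints rows (tool axes, mm/deg), rounded"""
    if start is None:
        o=ctrl.get_obs(); p=np.array(o["eef_pos"])*1e3; R=np.array(o["eef_rot"])
    else: p,R=start
    for L in legs:
        tgt=np.array(L[:3])*1e3; vv=L[4] if len(L)>4 else v
        th=np.radians(L[3]); z=np.array([np.cos(th),np.sin(th),0]); x=np.array([0,0,-1.]); Rt=np.stack([x,np.cross(z,x),z],1)
        rv=Rn.from_matrix(R.T@Rt).as_rotvec(degrees=True)
        n=max(int(np.ceil(np.linalg.norm(tgt-p)/vv)),int(np.ceil(np.linalg.norm(rv)/w)),1)
        T=[];S=[]
        for i in range(n):
            t=np.round(R.T@((tgt-p)/(n-i)),0 if i<n-1 else 1); r=np.round(Rn.from_matrix(R.T@Rt).as_rotvec(degrees=True)/(n-i),1)
            p=p+R@t; R=R@Rn.from_rotvec(r,degrees=True).as_matrix(); T.append(t);S.append(r)
        print("leg",L,n)
        for k in range(0,n,5):
            f=lambda a:"["+",".join("["+",".join(f"{q:g}" for q in r)+"]" for r in a[k:k+5])+"]"
            print("  ",f(T),f(S))
    return p,R
E
python3 - <<'E'
from h import *
plan([(.5673,-.0638,.215,4.)])
E
```

```text
leg (0.5673, -0.0638, 0.215, 4.0) 17
   [[-0,31,-21],[-1,32,-19],[-0,33,-16],[-1,35,-14],[-0,36,-11]] [[-4.5,-0,-0],[-4.5,-0,-0],[-4.5,-0,-0],[-4.5,-0,-0],[-4.5,-0,-0]]
   [[-1,36,-8],[-0,37,-5],[-1,37,-2],[-0,37,1],[-1,37,3]] [[-4.5,-0,-0],[-4.4,-0,-0],[-4.5,-0,-0],[-4.4,-0,-0],[-4.5,-0,-0]]
   [[-0,37,6],[-1,36,9],[-0,35,12],[-1,34,15],[-0,33,17]] [[-4.4,-0,-0],[-4.5,-0,-0],[-4.4,-0,-0],[-4.5,-0,-0],[-4.4,-0,-0]]
   [[-1,32,20],[-0,30.2,22.6]] [[-4.5,-0,-0],[-4.4,-0,-0.1]]
```

>>> {"name": "servo_tool", "arguments": {"travel": [[0,31,-21],[-1,32,-19],[0,33,-16],[-1,35,-14],[0,36,-11]], "twist": [[-4.5,0,0],[-4.5,0,0],[-4.5,0,0],[-4.5,0,0],[-4.5,0,0]], "gripper": 0, "squeeze": 25}}

```text
time_s: 0.52
eef_pos: [0.2992, -0.4196, 0.2088]
eef_rot: [[-0.0, 0.757, 0.653], [0.001, 0.653, -0.757], [-1.0, 0.0, -0.001]]
force: [-0.0, -0.3, 0.6]
gripper_width: 0.997
```

>>> {"name": "servo_tool", "arguments": {"travel": [[-1,36,-8],[0,37,-5],[-1,37,-2],[0,37,1],[-1,37,3]], "twist": [[-4.5,0,0],[-4.4,0,0],[-4.5,0,0],[-4.4,0,0],[-4.5,0,0]]}}

```text
time_s: 0.93
eef_pos: [0.411, -0.2715, 0.2118]
eef_rot: [[-0.0, 0.452, 0.892], [0.0, 0.892, -0.452], [-1.0, 0.0, -0.0]]
force: [0.8, -1.1, -0.1]
gripper_width: 1.0
```

>>> {"name": "servo_tool", "arguments": {"travel": [[0,37,6],[-1,36,9],[0,35,12],[-1,34,15],[0,33,17]], "twist": [[-4.4,0,0],[-4.5,0,0],[-4.4,0,0],[-4.5,0,0],[-4.4,0,0]]}}

```text
time_s: 1.35
eef_pos: [0.5226, -0.1228, 0.214]
eef_rot: [[-0.0, 0.082, 0.997], [0.0, 0.997, -0.082], [-1.0, 0.0, -0.0]]
force: [1.0, -0.6, -0.2]
gripper_width: 1.001
```

>>> {"name": "servo_tool", "arguments": {"travel": [[-1,32,20],[0,30,22.5]], "twist": [[-4.5,0,0],[-4.4,0,0]]}}

```text
time_s: 1.52
eef_pos: [0.5679, -0.0627, 0.2149]
eef_rot: [[-0.001, -0.074, 0.997], [0.0, 0.997, 0.074], [-1.0, 0.0, -0.001]]
force: [1.3, 0.0, 0.2]
gripper_width: 1.001
```

```bash
python3 - <<'E'
from h import *
print(ctrl.get_obs()["time_s"],ctrl.get_obs()["eef_pos"])
plan([(.5673,-.0638,.205,4.),(.5673,-.0638,.106,4.,25)])
E
```

```text
1.5167 [ 0.5679 -0.0627  0.2149]
leg (0.5673, -0.0638, 0.205, 4.0) 1
   [[9.9,-1,-0.7]] [[0.2,-0,-0]]
leg (0.5673, -0.0638, 0.106, 4.0, 25) 4
   [[25,-0,0],[25,-0,0],[25,-0,0],[24,-0,0.1]] [[0,-0,-0],[0,-0,-0],[0,-0,-0],[0,-0,-0]]
```

>>> {"name": "servo_tool", "arguments": {"travel": [[20,-1,-0.5],[25,0,0],[25,0,0],[25,0,0],[14,0,0]], "twist": [[0,0,0],[0,0,0],[0,0,0],[0,0,0],[0,0,0]]}}

```text
time_s: 1.93
eef_pos: [0.565, -0.0649, 0.1031]
eef_rot: [[-0.004, -0.07, 0.998], [0.001, 0.998, 0.07], [-1.0, 0.001, -0.004]]
force: [-1.0, 0.5, 0.0]
gripper_width: 1.0
```

>>> {"name": "servo_tool", "arguments": {"travel": [[0,0,0],[0,0,0],[0,0,0],[0,0,0],[0,0,0]], "twist": [[0,0,0],[0,0,0],[0,0,0],[0,0,0],[0,0,0]], "gripper": 1, "squeeze": 25}}

```text
time_s: 2.35
eef_pos: [0.5679, -0.0659, 0.1074]
eef_rot: [[0.002, -0.07, 0.998], [-0.0, 0.998, 0.07], [-1.0, -0.001, 0.002]]
force: [0.2, -0.2, 0.6]
gripper_width: 0.661
```

>>> {"name": "servo_tool", "arguments": {"travel": [[0,0,0],[0,0,0],[0,0,0]], "twist": [[0,0,0],[0,0,0],[0,0,0]]}}

```text
time_s: 2.6
eef_pos: [0.5672, -0.0657, 0.1066]
eef_rot: [[0.001, -0.07, 0.998], [-0.0, 0.998, 0.07], [-1.0, -0.0, 0.001]]
force: [0.4, 0.3, -0.2]
gripper_width: 0.431
```

```bash
python3 - <<'E'
from h import *
o=ctrl.get_obs();print(o)
p=o["eef_pos"];z=p[2]
plan([(p[0],p[1],z+.06,4.,20),(.50,-.13,z+.06,4.,30),(.455,-.413,z+.06,-4,33),(.455,-.413,z+.0025,-4,15)])
E
```

```text
{'time_s': 2.6, 'joints': array([-13.5413,  24.4124,  96.5832,   0.0081,  58.9526, -17.5369]), 'qd': array([ 0.0766,  0.2326, -0.0112, -0.1775,  0.2829, -0.1594]), 'tau': array([ -0.0755, -50.9251, -21.9956,   0.0009,   0.2108,  -0.0002]), 'eef_pos': array([ 0.5672, -0.0657,  0.1066]), 'eef_rot': array([[ 0.0009, -0.0696,  0.9976],
       [-0.0001,  0.9976,  0.0696],
       [-1.    , -0.0002,  0.0009]]), 'force': array([ 0.3785,  0.3219, -0.2032]), 'wrist_torque': array([-0.0452, -0.1549, -0.0237]), 'gripper_width': 0.4308929357250986}
leg (np.float64(0.5672201406055611), np.float64(-0.06569043129226645), np.float64(0.16655036458846634), 4.0, 20) 3
   [[-20,-0,0],[-20,-0,0],[-20,-0,0.1]] [[-0,0,0],[-0,0,0],[-0,0.1,0]]
leg (0.5, -0.13, np.float64(0.16655036458846634), 4.0, 30) 4
   [[0,-15,-18],[0,-15,-18],[0,-15,-18],[0.1,-14.5,-17.6]] [[-0,-0,0],[-0,-0,0],[-0,-0,0],[-0,-0,0]]
leg (0.455, -0.413, np.float64(0.16655036458846634), -4, 33) 9
   [[0,-31,-7],[0,-31,-7],[0,-31,-6],[0,-31,-6],[0,-32,-5]] [[0.9,-0,0],[0.9,-0,0],[0.9,-0,0],[0.9,-0,0],[0.9,-0,0]]
   [[0,-32,-5],[0,-31,-4],[0,-32,-4],[0.1,-31.4,-2.9]] [[0.9,-0,0],[0.9,-0,0],[0.8,-0,0],[0.9,-0,0]]
leg (0.455, -0.413, np.float64(0.10905036458846636), -4, 15) 4
   [[14,0,0],[14,0,0],[15,0,0],[14.5,0,0]] [[-0,-0,0],[-0,-0,0],[-0,-0,0],[-0,-0,0]]
```

```bash
python3 - <<'E'
from h import *
for n in("scene","top"):
    p,d=optics.get_image(n); np.save(f"pics/{n}1_d.npy",d)
    crop(n,p,(170,100,340,225) if n=="top" else (170,90,340,270),4,f"pics/{n}1.png")
print(ctrl.get_obs()["gripper_width"])
E
```

```text
0.42341927613307173
```

View pics/scene1.png

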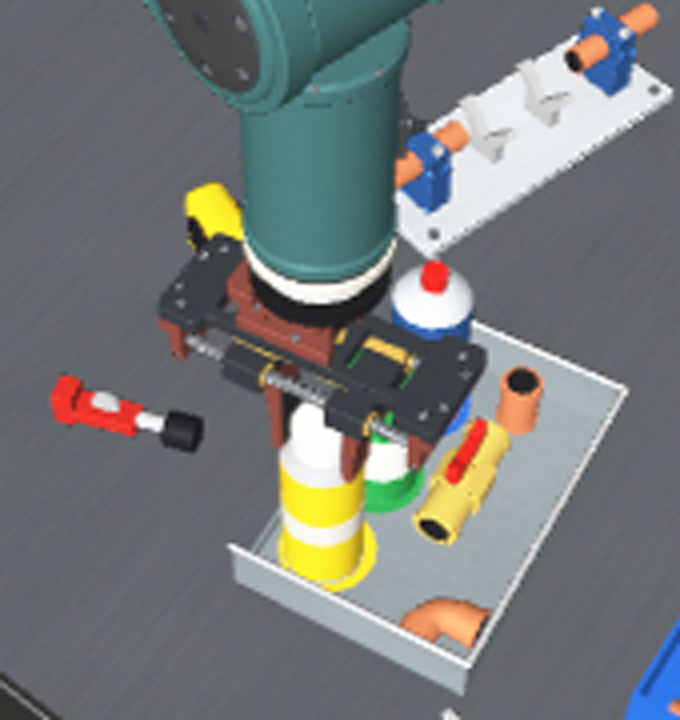

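View pics/top1.png

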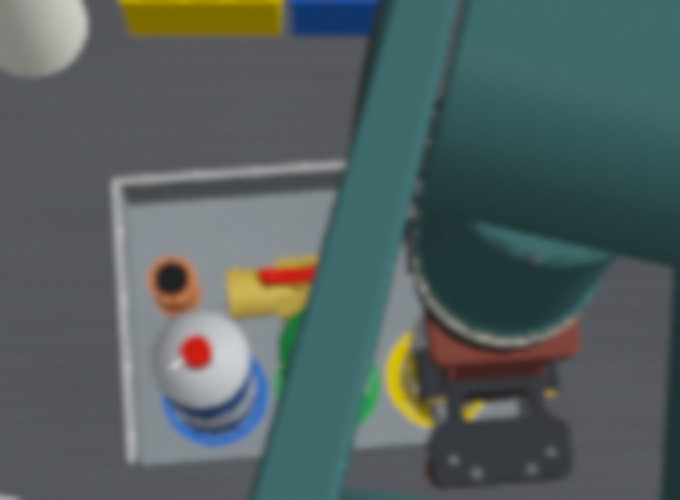

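```bash
python3 - <<'E'
from h import *
p=None
d=np.load("pics/scene1_d.npy");W=cloud("scene",d)
u0,v0=170,90
for (a,b) in [(355,470),(355,450),(415,450),(415,440),(275,440),(275,420),(315,425),(320,470),(320,505),(430,420),(240,370),(320,545)]:
    u,v=u0+a//4,v0+b//4; print((a,b),W[v,u])
m=(W[...,2]>.07)&(W[...,2]<.17)&(abs(W[...,0]-.567)<.07)&(abs(W[...,1]+.066)<.03)
Q=W[m]
for z in np.arange(.075,.17,.01):
    q=Q[abs(Q[:,2]-z)<.005]; 
    if len(q): print(round(z,3),len(q),q[:,0].min(),q[:,0].max(),q[:,1].min(),q[:,1].max())
E
python3 - <<'E'
import cv2,numpy as np
a=cv2.imread('pics/scene1.png')[360:600,150:520]
cv2.imwrite('pics/scene1z.png',cv2.resize(a,None,fx=2,fy=2))
E
```

```text
(355, 470) [ 0.5957 -0.0715  0.1351]
(355, 450) [ 0.596  -0.0725  0.1581]
(415, 450) [ 0.6464 -0.092   0.2241]
(415, 440) [ 0.6461 -0.0921  0.2317]
(275, 440) [ 0.5421 -0.0786  0.1298]
(275, 420) [ 0.5416 -0.0771  0.1489]
(315, 425) [ 0.5639 -0.0671  0.1507]
(320, 470) [ 0.5778 -0.0792  0.1297]
(320, 505) [ 0.5822 -0.0858  0.1015]
(430, 420) [ 0.6514 -0.086   0.2473]
(240, 370) [ 0.5381 -0.0999  0.2241]
(320, 545) [ 0.5827 -0.0868  0.0553]
0.075 51 0.5500143204760578 0.5957516841169418 -0.09098220536966245 -0.05786808554888473
0.085 40 0.5504631739222634 0.5948388957438109 -0.09070008500931426 -0.058127464220375846
0.095 46 0.5496752132497025 0.5952019733441238 -0.09042508954580775 -0.060753218082050475
0.105 46 0.5503443769891916 0.5946542158939747 -0.09078126206655618 -0.059106016515569126
0.115 37 0.5517976832418563 0.5945355825515753 -0.0906117696449395 -0.05813070745167298
0.125 101 0.5417220304057102 0.5953985237732512 -0.09092422966470132 -0.05179777194777463
0.135 64 0.5410863128252719 0.5962127554315451 -0.0848536058805286 -0.05183890025024218
0.145 58 0.541639880800012 0.596279617284377 -0.08364633040095476 -0.05249632560793416
0.155 127 0.5419129446075366 0.5972020251821364 -0.08228010703271577 -0.05374073656781009
0.165 29 0.539354649325823 0.5981822110089563 -0.0784576348045527 -0.06103734058381283
```

View pics/scene1z.png

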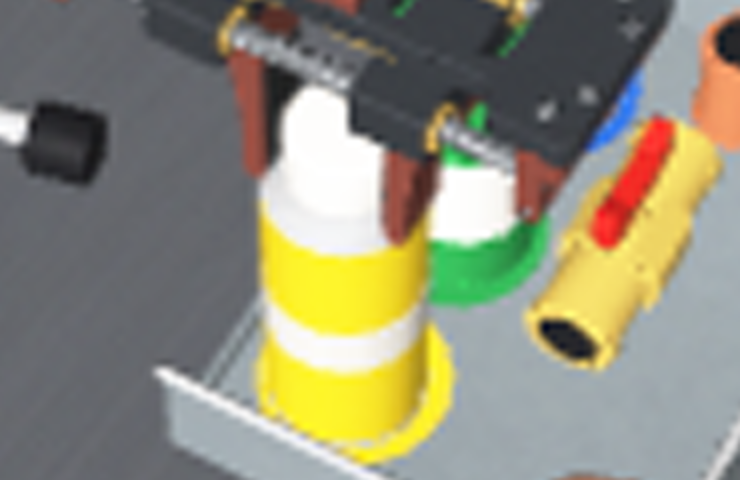

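```bash
python3 - <<'E'
from h import *
d=np.load("pics/scene1_d.npy");W=cloud("scene",d)
p,_=optics.get_image("scene")
for u,r in ((257,range(196,214)),(258,range(196,214)),(235,range(186,206)),(237,range(186,206))):
    print(u)
    for v in r: print("  ",v,W[v,u],p[v,u])
E
```

```text
257
   196 [ 0.6068 -0.0944  0.2178] [63 66 71]
   197 [ 0.6076 -0.0956  0.216 ] [61 65 69]
   198 [ 0.6071 -0.0948  0.2107] [62 64 69]
   199 [ 0.5939 -0.0739  0.1706] [107  73  71]
   200 [ 0.5942 -0.0743  0.1672] [153  81  69]
   201 [ 0.5947 -0.075   0.1644] [154  82  70]
   202 [ 0.5948 -0.0749  0.1601] [155  82  70]
   203 [ 0.5942 -0.074   0.1543] [152  79  69]
   204 [ 0.5939 -0.0735  0.1491] [149  79  67]
   205 [ 0.5938 -0.0731  0.1443] [149  79  68]
   206 [ 0.5941 -0.0735  0.1407] [147  77  67]
   207 [ 0.5953 -0.0753  0.1398] [148  77  66]
   208 [ 0.5942 -0.0735  0.1322] [147  78  67]
   209 [ 0.5941 -0.0732  0.1271] [151  82  67]
   210 [ 0.5948 -0.0743  0.1248] [185 128  60]
   211 [ 0.5923 -0.0702  0.1129] [235 209  37]
   212 [ 0.5941 -0.0729  0.1134] [234 207  38]
   213 [ 0.5936 -0.072   0.1072] [233 207  36]
258
   196 [ 0.6094 -0.0945  0.22  ] [61 65 70]
   197 [nan nan nan] [62 67 71]
   198 [ 0.6098 -0.0949  0.2132] [61 65 69]
   199 [ 0.6091 -0.0937  0.2072] [84 70 70]
   200 [ 0.597  -0.0744  0.1696] [149  79  68]
   201 [ 0.5967 -0.0737  0.1645] [148  78  6
[... 1709 characters left out ...]
]
   191 [ 0.54   -0.0782  0.1655] [145  88  81]
   192 [ 0.5394 -0.0775  0.1601] [129  91  87]
   193 [0.4732 0.0093 0.0012] [101  76  74]
   194 [ 0.4741  0.0079 -0.0014] [110 102 105]
   195 [0.4779 0.0027 0.0029] [110 101 107]
   196 [ 0.4776  0.0028 -0.0025] [109 101 106]
   197 [ 0.4813 -0.0023  0.0017] [108 104 107]
   198 [ 0.4832 -0.005   0.0016] [105 100 104]
   199 [ 0.4843 -0.0066 -0.0007] [107 101 107]
   200 [ 0.4859 -0.009  -0.0016] [108 102 108]
   201 [ 0.4898 -0.0143  0.0033] [106 102 108]
   202 [ 0.49   -0.0148 -0.001 ] [100 102 107]
   203 [ 0.4923 -0.0181 -0.    ] [101 103 108]
   204 [ 0.4952 -0.0221  0.0024] [ 98 102 107]
   205 [ 0.4971 -0.0248  0.0023] [100 103 108]
```

The picture shows the fingertips at z≈0.125, around the white cap (38 mm), although the reported TCP z is 0.107, which would put the tips at 0.085. The reported height is therefore about 40 mm too low compared with the cameras. I'll open, go down 38 mm and check again by camera.

>>> {"name": "servo_tool", "arguments": {"travel": [[0,0,0],[0,0,0],[0,0,0],[0,0,0],[0,0,0]], "twist": [[0,0,0],[0,0,0],[0,0,0],[0,0,0],[0,0,0]], "gripper": 0}}

```text
time_s: 3.17
eef_pos: [0.5667, -0.0656, 0.1059]
eef_rot: [[-0.0, -0.07, 0.998], [0.0, 0.998, 0.07], [-1.0, 0.0, -0.0]]
force: [0.1, 0.1, -0.2]
gripper_width: 0.771
```

>>> {"name": "servo_tool", "arguments": {"travel": [[0,0,0],[0,0,0],[8,0,0],[10,0,0],[10,0,0]], "twist": [[0,0,0],[0,0,0],[0,0,0],[0,0,0],[0,0,0]]}}

```text
time_s: 3.58
eef_pos: [0.5668, -0.0656, 0.0771]
eef_rot: [[-0.0, -0.07, 0.998], [0.0, 0.998, 0.07], [-1.0, 0.0, -0.0]]
force: [0.4, -0.7, -0.4]
gripper_width: 0.997
```

>>> {"name": "servo_tool", "arguments": {"travel": [[8,0,0],[0,0,0]], "twist": [[0,0,0],[0,0,0]]}}

```text
time_s: 3.75
eef_pos: [0.565, -0.0652, 0.0675]
eef_rot: [[-0.004, -0.07, 0.998], [0.001, 0.998, 0.07], [-1.0, 0.001, -0.004]]
force: [-0.1, 0.3, 0.5]
gripper_width: 1.002
```

```bash
python3 - <<'E'
from h import *
p,d=optics.get_image("scene"); np.save("pics/scene2_d.npy",d); W=cloud("scene",d)
crop("scene",p,(190,140,330,240),5,"pics/scene2.png")
hsv=cv2.cvtColor(p,cv2.COLOR_RGB2HSV)
b=(abs(W[...,0]-.567)<.08)&(abs(W[...,1]+.066)<.03)&(W[...,2]>.07)
fing=b&((hsv[...,0]<10)|(hsv[...,0]>172))&(hsv[...,1]>110)&(hsv[...,2]<180)
for s in (W[...,0]>.567,W[...,0]<.567):
    Q=W[fing&s]; print(len(Q),Q.min(0),Q.max(0),np.percentile(Q[:,2],[2,5,10]))
dark=(hsv[...,2]<75)&(abs(W[...,0]-.567)<.1)&(abs(W[...,1]+.066)<.05)&(W[...,2]>.1); print("body low",np.percentile(W[dark][:,2],[1,3,10]))
print(ctrl.get_obs()["eef_pos"],ctrl.get_obs()["gripper_width"])
E
```

```text
107 [ 0.5673 -0.0957  0.0874] [ 0.6464 -0.0486  0.2481] [0.0913 0.0959 0.0994]
148 [ 0.5116 -0.0958  0.0871] [ 0.5667 -0.0627  0.2571] [0.0923 0.1029 0.1159]
body low [0.1104 0.1705 0.1866]
[ 0.5656 -0.0653  0.0684] 1.0006484498409418
```

View pics/scene2.png

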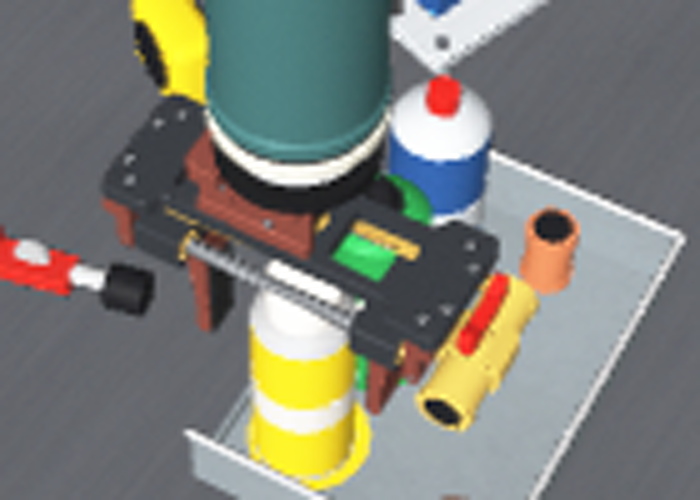

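Fingertips are now at z≈0.089 beside the straight body (±2 mm), so tip z ≈ reported z + 0.021. I work with that. Closing now.

>>> {"name": "servo_tool", "arguments": {"travel": [[0,0,0],[0,0,0],[0,0,0],[0,0,0],[0,0,0]], "twist": [[0,0,0],[0,0,0],[0,0,0],[0,0,0],[0,0,0]], "gripper": 1, "squeeze": 25}}

```text
time_s: 4.22
eef_pos: [0.5672, -0.0657, 0.0704]
eef_rot: [[0.001, -0.07, 0.998], [-0.0, 0.998, 0.07], [-1.0, -0.0, 0.001]]
force: [-0.3, -0.8, -0.5]
gripper_width: 0.66
```

>>> {"name": "servo_tool", "arguments": {"travel": [[0,0,0],[0,0,0],[-5,0,0],[-15,0,0]], "twist": [[0,0,0],[0,0,0],[0,0,0],[0,0,0]]}}

```text
time_s: 4.55
eef_pos: [0.5647, -0.0651, 0.0884]
eef_rot: [[-0.005, -0.07, 0.998], [0.001, 0.998, 0.07], [-1.0, 0.002, -0.005]]
force: [-0.6, -1.0, -2.4]
gripper_width: 0.611
```

```bash
python3 - <<'E'
from h import *
o=ctrl.get_obs();print(o["gripper_width"]*88,o["force"],o["eef_pos"])
z=.0686
plan([(.5665,-.0655,z+.06,4.,20),(.50,-.13,z+.06,4.,30),(.455,-.413,z+.06,-4,33),(.455,-.413,z+.0025,-4,15)])
E
```

```text
53.79324723500596 [-0.5902 -1.0476 -2.3881] [ 0.5647 -0.0651  0.0884]
leg (0.5665, -0.0655, 0.1286, 4.0, 20) 3
   [[-13,-0,1],[-14,-0,0],[-13.2,-0.4,0.7]] [[-0,-0.1,-0],[-0,-0.1,-0],[-0,-0.1,-0.1]]
leg (0.5, -0.13, 0.1286, 4.0, 30) 4
   [[0,-15,-18],[0,-15,-18],[0,-15,-17],[0,-14.8,-17.8]] [[-0,0,0],[-0,0,0],[-0,0,0],[-0,0,0]]
leg (0.455, -0.413, 0.1286, -4, 33) 9
   [[0,-31,-7],[0,-31,-7],[0,-31,-6],[0,-31,-6],[0,-32,-5]] [[0.9,0,0],[0.9,0,0],[0.9,0,0],[0.9,0,0],[0.9,0,0]]
   [[0,-32,-5],[0,-31,-4],[0,-32,-4],[0,-31.4,-3]] [[0.9,0,0],[0.9,0,0],[0.8,0,0],[0.9,0,0]]
leg (0.455, -0.413, 0.0711, -4, 15) 4
   [[14,0,-0],[15,0,-0],[14,0,-0],[14.5,0,-0]] [[-0,0,0],[-0,0,0],[-0,0,0],[-0,0,0]]
```

>>> {"name": "servo_tool", "arguments": {"travel": [[-18,0,0],[-22,-3,-4],[0,-15,-18],[0,-15,-18],[0,-15,-17]], "twist": [[0,0,0],[0,0,0],[0,0,0],[0,0,0],[0,0,0]]}}

```text
time_s: 4.97
eef_pos: [0.5125, -0.1177, 0.1306]
eef_rot: [[0.0, -0.071, 0.997], [-0.0, 0.997, 0.071], [-1.0, -0.0, 0.0]]
force: [-0.2, -0.6, -2.9]
gripper_width: 0.613
```

>>> {"name": "servo_tool", "arguments": {"travel": [[0,-23,-13],[0,-31,-7],[0,-31,-7],[0,-31,-6],[0,-31,-6]], "twist": [[0,0,0],[0.9,0,0],[0.9,0,0],[0.9,0,0],[0.9,0,0]]}}

```text
time_s: 5.38
eef_pos: [0.481, -0.2676, 0.1302]
eef_rot: [[-0.0, -0.006, 1.0], [0.0, 1.0, 0.006], [-1.0, 0.0, -0.0]]
force: [0.9, -0.8, -2.9]
gripper_width: 0.612
```

>>> {"name": "servo_tool", "arguments": {"travel": [[0,-32,-5],[0,-32,-5],[0,-31,-4],[0,-25,-4],[0,-15,-2]], "twist": [[0.9,0,0],[0.9,0,0],[0.9,0,0],[0.8,0,0],[0.9,0,0]]}}

```text
time_s: 5.8
eef_pos: [0.4583, -0.4038, 0.1301]
eef_rot: [[-0.0, 0.072, 0.997], [-0.001, 0.997, -0.072], [-1.0, -0.001, -0.0]]
force: [-0.8, -0.6, -2.0]
gripper_width: 0.612
```

```bash
python3 - <<'E'
from h import *
o=ctrl.get_obs();print(o["gripper_width"]*88,o["force"],o["eef_pos"])
z=.0686
plan([(.455,-.413,z+.06,-4,33),(.455,-.413,z+.0015,-4,15)])
E
```

```text
53.81492617327361 [-0.83   -0.581  -2.0135] [ 0.4583 -0.4038  0.1301]
leg (0.455, -0.413, 0.1286, -4, 33) 1
   [[1.5,-9.4,-2.6]] [[-0.2,-0,0]]
leg (0.455, -0.413, 0.0701, -4, 15) 4
   [[15,0,-0],[14,0,-0],[15,0,-0],[14.5,0.1,-0]] [[0,-0,0],[0,-0,0],[0,-0,0],[0,-0,0]]
```

>>> {"name": "servo_tool", "arguments": {"travel": [[10,-9,-2.5],[18,0,0],[16,0,0],[10,0,0],[4,0,0]], "twist": [[0,0,0],[0,0,0],[0,0,0],[0,0,0],[0,0,0]]}}

```text
time_s: 6.22
eef_pos: [0.4552, -0.4075, 0.0711]
eef_rot: [[-0.002, 0.069, 0.998], [0.003, 0.998, -0.069], [-1.0, 0.003, -0.003]]
force: [-6.9, 6.9, 29.1]
gripper_width: 0.603
```

>>> {"name": "servo_tool", "arguments": {"travel": [[0,0,0],[0,0,0]], "twist": [[0,0,0],[0,0,0]]}}

```text
time_s: 6.38
eef_pos: [0.4562, -0.4087, 0.0719]
eef_rot: [[-0.0, 0.069, 0.998], [0.001, 0.998, -0.069], [-1.0, 0.001, -0.0]]
force: [-0.6, 0.4, -2.3]
gripper_width: 0.611
```

>>> {"name": "servo_tool", "arguments": {"travel": [[0.5,0,0],[0,0,0]], "twist": [[0,0,0],[0,0,0]]}}

```text
time_s: 6.55
eef_pos: [0.4562, -0.4093, 0.0715]
eef_rot: [[0.0, 0.069, 0.998], [0.0, 0.998, -0.069], [-1.0, 0.0, -0.0]]
force: [0.2, -0.2, -2.7]
gripper_width: 0.61
```

>>> {"name": "servo_tool", "arguments": {"travel": [[0.5,0,0],[0,0,0]], "twist": [[0,0,0],[0,0,0]]}}

```text
time_s: 6.72
eef_pos: [0.4561, -0.4097, 0.0711]
eef_rot: [[0.0, 0.07, 0.998], [0.0, 0.998, -0.07], [-1.0, 0.0, 0.0]]
force: [-0.5, 0.1, -1.2]
gripper_width: 0.613
```

>>> {"name": "servo_tool", "arguments": {"travel": [[0,0,0],[0,0,0],[0,0,0],[0,0,0],[-8,0,0]], "twist": [[0,0,0],[0,0,0],[0,0,0],[0,0,0],[0,0,0]], "gripper": 0}}

```text
time_s: 7.13
eef_pos: [0.4552, -0.409, 0.0781]
eef_rot: [[-0.002, 0.07, 0.998], [0.002, 0.998, -0.07], [-1.0, 0.002, -0.002]]
force: [-0.1, -0.5, -0.1]
gripper_width: 0.955
```

>>> {"name": "servo_tool", "arguments": {"travel": [[-25,0,0],[-30,0,0],[-30,0,0],[-15,0,0]], "twist": [[0,0,0],[0,0,0],[0,0,0],[0,0,0]]}}

```text
time_s: 7.47
eef_pos: [0.4573, -0.4112, 0.1834]
eef_rot: [[0.003, 0.07, 0.998], [-0.004, 0.998, -0.07], [-1.0, -0.004, 0.004]]
force: [1.0, -0.7, 0.4]
gripper_width: 1.003
```

```bash
python3 - <<'E'
from h import *
o=ctrl.get_obs();print(o["gripper_width"]*88,o["force"],o["eef_pos"])
plan([(.5645,.009,.175,4,38),(.5645,.009,.0695,4,25)])
for n in("scene","top"):
    p,d=optics.get_image(n); np.save(f"pics/{n}3_d.npy",d); cv2.imwrite(f"pics/{n}3.png",p[:,:,::-1])
E
```

```text
88.22264431626107 [ 0.9659 -0.6626  0.3825] [ 0.4573 -0.4112  0.1834]
leg (0.5645, 0.009, 0.175, 4, 38) 12
   [[1,36,6],[1,35,7],[1,35,7],[0,35,8],[1,35,8]] [[-0.7,0,0],[-0.7,0,0],[-0.7,0,0],[-0.7,0,0],[-0.7,0,0]]
   [[0,35,9],[1,35,9],[0,35,9],[1,35,10],[0,35,10]] [[-0.6,0,0],[-0.7,0,0],[-0.6,0,0],[-0.7,0,0.1],[-0.6,0.1,0]]
   [[1,35,11],[0.4,34.3,11.3]] [[-0.7,0,0.1],[-0.6,0.1,0]]
leg (0.5645, 0.009, 0.0695, 4, 25) 5
   [[21,0,0],[21,0,0],[21,0,0],[21,0,0],[21.5,0,0]] [[-0,-0,0],[-0,-0,0],[-0,-0,0],[-0,-0,0],[-0,-0,0]]
```

View pics/scene3.png

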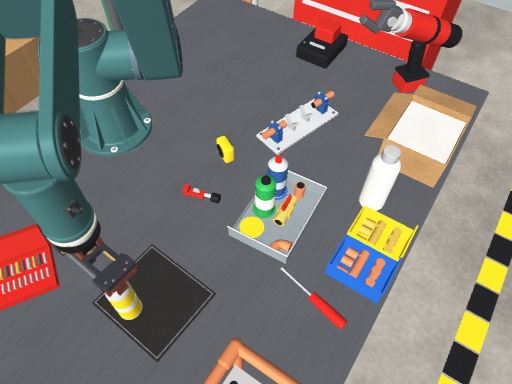

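The yellow can now stands on the mat (pixel 125,303) and its spot is free at (252,227). Next is the green bottle.

>>> {"name": "servo_tool", "arguments": {"travel": [[1,30,6],[1,36,7],[1,36,7],[0,36,8],[1,36,8]], "twist": [[-0.7,0,0],[-0.7,0,0],[-0.7,0,0],[-0.7,0,0],[-0.7,0,0]]}}

```text
time_s: 7.98
eef_pos: [0.4991, -0.2356, 0.174]
eef_rot: [[-0.001, 0.009, 1.0], [0.001, 1.0, -0.009], [-1.0, 0.001, -0.001]]
force: [0.0, 0.7, -0.6]
gripper_width: 0.998
```

>>> {"name": "servo_tool", "arguments": {"travel": [[0,36,9],[1,35,9],[0,35,9],[1,35,10],[0,35,10]], "twist": [[-0.6,0,0],[-0.7,0,0],[-0.6,0,0],[-0.7,0,0],[-0.6,0,0]]}}

```text
time_s: 8.4
eef_pos: [0.5435, -0.059, 0.1719]
eef_rot: [[-0.002, -0.047, 0.999], [0.001, 0.999, 0.047], [-1.0, 0.001, -0.002]]
force: [0.1, -0.3, 0.1]
gripper_width: 1.004
```

>>> {"name": "servo_tool", "arguments": {"travel": [[0,35,11],[0,25,9],[0,10,2]], "twist": [[-0.7,0,0],[-0.6,0,0],[0,0,0]]}}

```text
time_s: 8.65
eef_pos: [0.5625, 0.0137, 0.172]
eef_rot: [[-0.001, -0.073, 0.997], [0.001, 0.997, 0.073], [-1.0, 0.002, -0.001]]
force: [-0.2, -0.5, 0.1]
gripper_width: 1.002
```

```bash
python3 - <<'E'
from h import *
o=ctrl.get_obs();print(o["time_s"],o["gripper_width"]*88,o["force"],o["eef_pos"])
plan([(.5645,.009,.0695,4,25)])
E
```

```text
8.65 88.20597705089276 [-0.1693 -0.547   0.0617] [0.5625 0.0137 0.172 ]
leg (0.5645, 0.009, 0.0695, 4, 25) 5
   [[20,-1,0],[21,-1,0],[20,-1,1],[21,-1,0],[20.5,-1,0.8]] [[0,-0,-0],[0,-0,-0],[0.1,-0,-0],[0,-0,-0],[0.1,-0.1,-0.1]]
```

>>> {"name": "servo_tool", "arguments": {"travel": [[20,-4,1.5],[24,0,0],[24,0,0],[22,0,0],[12,0,0]], "twist": [[0,0,0],[0,0,0],[0,0,0],[0,0,0],[0,0,0]]}}

```text
time_s: 9.07
eef_pos: [0.5616, 0.0058, 0.0679]
eef_rot: [[-0.005, -0.069, 0.998], [0.0, 0.998, 0.069], [-1.0, 0.001, -0.005]]
force: [-1.1, -0.7, -0.1]
gripper_width: 1.001
```

>>> {"name": "servo_tool", "arguments": {"travel": [[0,0,0],[0,0,0],[0,0,0],[0,0,0],[0,0,0]], "twist": [[0,0,0],[0,0,0],[0,0,0],[0,0,0],[0,0,0]], "gripper": 1}}

```text
time_s: 9.48
eef_pos: [0.5651, 0.006, 0.0722]
eef_rot: [[0.002, -0.07, 0.998], [-0.0, 0.998, 0.07], [-1.0, -0.0, 0.002]]
force: [-1.0, -0.2, 0.9]
gripper_width: 0.663
```

>>> {"name": "servo_tool", "arguments": {"travel": [[0,0,0],[0,0,0],[-5,0,0],[-15,0,0]], "twist": [[0,0,0],[0,0,0],[0,0,0],[0,0,0]]}}

```text
time_s: 9.82
eef_pos: [0.5623, 0.0065, 0.0898]
eef_rot: [[-0.004, -0.07, 0.998], [0.001, 0.998, 0.07], [-1.0, 0.001, -0.004]]
force: [0.2, -0.7, -1.0]
gripper_width: 0.615
```

```bash
python3 - <<'E'
from h import *
o=ctrl.get_obs();print(o["time_s"],o["gripper_width"]*88,o["force"],o["eef_pos"])
plan([(.563,.005,.1286,4,20),(.52,-.08,.1286,4,30),(.51,-.355,.1286,-4,35)])
E
```

```text
9.8167 54.11004228113548 [ 0.1557 -0.7407 -0.9823] [0.5623 0.0065 0.0898]
leg (0.563, 0.005, 0.1286, 4, 20) 2
   [[-19,-1,0],[-19.8,-0.5,0.5]] [[-0,-0.1,-0],[-0,-0.1,-0]]
leg (0.52, -0.08, 0.1286, 4, 30) 4
   [[-0,-20,-12],[-0,-21,-12],[-0,-20,-12],[-0.1,-20.8,-12.8]] [[-0,-0,-0],[-0,-0,-0],[-0,-0,-0],[-0,-0,-0]]
leg (0.51, -0.355, 0.1286, -4, 35) 8
   [[-0,-34,-4],[-0,-34,-3],[-0,-34,-2],[-0,-35,-2],[-0,-34,-1]] [[1,-0,-0],[1,-0,-0],[1,-0,-0],[1,-0,-0],[1,-0,-0]]
   [[-0,-35,-1],[-0,-34,0],[-0.2,-34.7,0.6]] [[1,-0,-0],[1,-0,-0],[1,-0.1,-0]]
```

>>> {"name": "servo_tool", "arguments": {"travel": [[-19,0,0],[-20,-3,-3],[0,-20,-12],[0,-21,-12],[0,-22,-12]], "twist": [[0,0,0],[0,0,0],[0,0,0],[0,0,0],[0,0,0]]}}

```text
time_s: 10.23
eef_pos: [0.5296, -0.0625, 0.1307]
eef_rot: [[0.001, -0.071, 0.997], [-0.0, 0.997, 0.071], [-1.0, -0.0, 0.001]]
force: [-1.1, -0.4, -1.5]
gripper_width: 0.607
```

>>> {"name": "servo_tool", "arguments": {"travel": [[0,-28,-10],[0,-34,-4],[0,-34,-3],[0,-34,-2],[0,-35,-2]], "twist": [[0,0,0],[1,0,0],[1,0,0],[1,0,0],[1,0,0]]}}

```text
time_s: 10.65
eef_pos: [0.5163, -0.2295, 0.1303]
eef_rot: [[-0.0, 0.001, 1.0], [0.0, 1.0, -0.001], [-1.0, 0.0, -0.0]]
force: [0.7, -0.2, -0.8]
gripper_width: 0.613
```

>>> {"name": "servo_tool", "arguments": {"travel": [[0,-35,-1],[0,-34,-1],[0,-32,0],[0,-20,0],[0,-8,0]], "twist": [[1,0,0],[1,0,0],[1,0,0],[1,0,0],[0,0,0]]}}

```text
time_s: 11.07
eef_pos: [0.5113, -0.3605, 0.1301]
eef_rot: [[0.0, 0.073, 0.997], [-0.001, 0.997, -0.073], [-1.0, -0.001, 0.0]]
force: [0.3, 0.6, -1.9]
gripper_width: 0.607
```

```bash
python3 - <<'E'
from h import *
o=ctrl.get_obs();print(o["time_s"],o["gripper_width"]*88,o["force"],o["eef_pos"])
plan([(.51,-.354,.0735,-4,20)])
E
```

```text
11.0667 53.40340927152506 [ 0.3179  0.6091 -1.8868] [ 0.5113 -0.3605  0.1301]
leg (0.51, -0.354, 0.0735, -4, 20) 3
   [[19,2,-1],[19,2,-0],[18.6,2.5,-0.8]] [[-0.1,0,0],[-0,0,0],[-0.1,0,0.1]]
```

>>> {"name": "servo_tool", "arguments": {"travel": [[18,3,-1],[20,2,0],[12,0,0],[5,0,0],[1,0,0]], "twist": [[0,0,0],[0,0,0],[0,0,0],[0,0,0],[0,0,0]]}}

```text
time_s: 11.48
eef_pos: [0.5103, -0.3508, 0.0733]
eef_rot: [[-0.002, 0.069, 0.998], [0.002, 0.998, -0.069], [-1.0, 0.002, -0.002]]
force: [0.2, -0.6, -1.9]
gripper_width: 0.607
```

>>> {"name": "servo_tool", "arguments": {"travel": [[1,0,0],[0,0,0]], "twist": [[0,0,0],[0,0,0]]}}

```text
time_s: 11.65
eef_pos: [0.5114, -0.352, 0.0735]
eef_rot: [[0.001, 0.069, 0.998], [-0.0, 0.998, -0.069], [-1.0, -0.0, 0.001]]
force: [0.7, -0.1, -1.4]
gripper_width: 0.611
```

>>> {"name": "servo_tool", "arguments": {"travel": [[0.5,0,0],[0,0,0]], "twist": [[0,0,0],[0,0,0]]}}

```text
time_s: 11.82
eef_pos: [0.5113, -0.3523, 0.073]
eef_rot: [[0.001, 0.07, 0.998], [-0.0, 0.998, -0.07], [-1.0, -0.0, 0.001]]
force: [-0.4, -0.2, -1.2]
gripper_width: 0.613
```

>>> {"name": "servo_tool", "arguments": {"travel": [[0.7,0,0],[0,0,0]], "twist": [[0,0,0],[0,0,0]]}}

```text
time_s: 11.98
eef_pos: [0.5113, -0.3524, 0.0729]
eef_rot: [[0.001, 0.07, 0.998], [-0.001, 0.998, -0.07], [-1.0, -0.001, 0.001]]
force: [-0.8, 0.6, 5.1]
gripper_width: 0.614
```

>>> {"name": "servo_tool", "arguments": {"travel": [[0.5,0,0],[0,0,0]], "twist": [[0,0,0],[0,0,0]]}}

```text
time_s: 12.15
eef_pos: [0.5114, -0.3524, 0.0729]
eef_rot: [[0.001, 0.07, 0.998], [-0.001, 0.998, -0.07], [-1.0, -0.001, 0.001]]
force: [-1.8, 2.1, 9.3]
gripper_width: 0.611
```

Contact is made (9 N). I release, rise and go to the blue can.

>>> {"name": "servo_tool", "arguments": {"travel": [[-0.5,0,0],[0,0,0],[0,0,0],[0,0,0],[-8,0,0]], "twist": [[0,0,0],[0,0,0],[0,0,0],[0,0,0],[0,0,0]], "gripper": 0}}

```text
time_s: 12.57
eef_pos: [0.5099, -0.3513, 0.0785]
eef_rot: [[-0.002, 0.07, 0.998], [0.002, 0.998, -0.07], [-1.0, 0.002, -0.002]]
force: [0.4, 0.0, -0.4]
gripper_width: 0.949
```

>>> {"name": "servo_tool", "arguments": {"travel": [[-25,0,0],[-30,0,0],[-30,0,0],[-10,8,0]], "twist": [[0,0,0],[0,0,0],[0,0,0],[0,0,0]]}}

```text
time_s: 12.9
eef_pos: [0.5136, -0.3469, 0.1798]
eef_rot: [[0.006, 0.071, 0.997], [-0.005, 0.997, -0.071], [-1.0, -0.005, 0.006]]
force: [1.1, -0.7, 0.7]
gripper_width: 0.996
```

```bash
python3 - <<'E'
from h import *
o=ctrl.get_obs();print(o["time_s"],o["gripper_width"]*88,o["force"],o["eef_pos"])
plan([(.5585,.0787,.175,4,38)])
E
```

```text
12.9 87.64205466575687 [ 1.1272 -0.7486  0.6925] [ 0.5136 -0.3469  0.1798]
leg (0.5585, 0.0787, 0.175, 4, 38) 12
   [[0,36,1],[0,36,2],[0,36,2],[0,35,3],[0,35,3]] [[-0.7,0,0],[-0.7,0,0],[-0.7,0,0],[-0.7,0,0],[-0.7,0,0]]
   [[0,36,3],[0,35,4],[1,35,4],[1,35,5],[0,36,5]] [[-0.7,0,0],[-0.6,0.1,0.1],[-0.7,0,0],[-0.6,0.1,0.1],[-0.7,0,0]]
   [[1,35,5],[0.3,35.5,5.7]] [[-0.6,0.1,0.1],[-0.7,0,0]]
```

>>> {"name": "servo_tool", "arguments": {"travel": [[0,36,1],[0,36,2],[0,36,2],[0,36,3],[0,36,3]], "twist": [[-0.7,0,0],[-0.7,0,0],[-0.7,0,0],[-0.7,0,0],[-0.7,0,0]]}}

```text
time_s: 13.32
eef_pos: [0.5301, -0.1628, 0.1746]
eef_rot: [[-0.0, 0.009, 1.0], [0.0, 1.0, -0.009], [-1.0, 0.0, -0.0]]
force: [0.5, 0.2, 0.1]
gripper_width: 1.0
```

>>> {"name": "servo_tool", "arguments": {"travel": [[0,36,3],[0,36,4],[0,36,4],[0,36,5],[0,36,5]], "twist": [[-0.7,0,0],[-0.6,0,0],[-0.7,0,0],[-0.6,0,0],[-0.7,0,0]]}}

```text
time_s: 13.73
eef_pos: [0.5484, 0.0177, 0.1747]
eef_rot: [[-0.0, -0.049, 0.999], [0.0, 0.999, 0.049], [-1.0, 0.0, -0.0]]
force: [0.0, 0.3, -0.1]
gripper_width: 0.999
```

>>> {"name": "servo_tool", "arguments": {"travel": [[1,33,5],[2,20,5],[2,6,0]], "twist": [[-0.6,0,0],[-0.4,0,0],[0,0,0]]}}

```text
time_s: 13.98
eef_pos: [0.5558, 0.0786, 0.1697]
eef_rot: [[0.0, -0.069, 0.998], [0.001, 0.998, 0.069], [-1.0, 0.001, 0.0]]
force: [0.7, 0.3, 0.6]
gripper_width: 1.001
```

```bash
python3 - <<'E'
from h import *
o=ctrl.get_obs();print(o["time_s"],o["gripper_width"]*88,o["force"],o["eef_pos"])
plan([(.5585,.0787,.0705,4,38)])
E
```

```text
13.9833 88.11918026591232 [0.7086 0.2682 0.5766] [0.5558 0.0786 0.1697]
leg (0.5585, 0.0787, 0.0705, 4, 38) 3
   [[33,-0,1],[33,-0,1],[33.2,-0.2,0.7]] [[-0,0,-0],[-0,0,-0],[-0,0,-0.1]]
```

>>> {"name": "servo_tool", "arguments": {"travel": [[20,-1,2],[24,0,1],[24,0,0],[20,0,0],[11,0,0]], "twist": [[0,0,0],[0,0,0],[0,0,0],[0,0,0],[0,0,0]]}}

```text
time_s: 14.4
eef_pos: [0.5568, 0.0736, 0.0684]
eef_rot: [[-0.004, -0.066, 0.998], [-0.0, 0.998, 0.066], [-1.0, 0.0, -0.004]]
force: [-0.2, -0.1, 0.4]
gripper_width: 0.999
```

>>> {"name": "servo_tool", "arguments": {"travel": [[0,0,0],[0,0,0],[0,0,0],[0,0,0],[0,0,0]], "twist": [[0,0,0],[0,0,0],[0,0,0],[0,0,0],[0,0,0]], "gripper": 1}}

```text
time_s: 14.82
eef_pos: [0.56, 0.0741, 0.0721]
eef_rot: [[0.002, -0.066, 0.998], [0.0, 0.998, 0.066], [-1.0, -0.0, 0.002]]
force: [0.2, -0.4, 0.6]
gripper_width: 0.661
```

>>> {"name": "servo_tool", "arguments": {"travel": [[0,0,0],[0,0,0],[-5,0,0],[-15,0,0]], "twist": [[0,0,0],[0,0,0],[0,0,0],[0,0,0]]}}

```text
time_s: 15.15
eef_pos: [0.5569, 0.0741, 0.0895]
eef_rot: [[-0.004, -0.066, 0.998], [0.0, 0.998, 0.066], [-1.0, 0.0, -0.004]]
force: [0.7, 0.2, -1.4]
gripper_width: 0.613
```

```bash
python3 - <<'E'
from h import *
o=ctrl.get_obs();print(o["time_s"],o["gripper_width"]*88,o["force"],o["eef_pos"])
plan([(.552,.07,.1286,4,20),(.46,-.05,.1286,4,34),(.455,-.298,.1286,-4,36)])
E
```

```text
15.15 53.914580843637545 [ 0.7477  0.1678 -1.3559] [0.5569 0.0741 0.0895]
leg (0.552, 0.07, 0.1286, 4, 20) 2
   [[-20,-2,-3],[-19.1,-1.8,-2.3]] [[-0.1,-0.1,-0],[-0.1,-0.1,-0]]
leg (0.46, -0.05, 0.1286, 4, 34) 5
   [[0,-23,-20],[0,-23,-20],[0,-22,-20],[0,-23,-20],[0.1,-22.3,-20.1]] [[-0,-0,-0],[-0,-0,-0],[-0,-0,-0],[-0,-0,-0],[-0,-0,-0]]
leg (0.455, -0.298, 0.1286, -4, 36) 7
   [[-0,-35,-3],[-0,-35,-3],[-0,-36,-2],[-0,-35,-1],[-0,-36,-0]] [[1.1,-0,-0],[1.1,-0,-0],[1.2,-0,-0],[1.1,-0,-0],[1.2,-0,-0]]
   [[-0,-35,0],[-0.1,-35.7,1.4]] [[1.1,-0,-0],[1.2,-0.1,-0]]
```

>>> {"name": "servo_tool", "arguments": {"travel": [[-19,-1,-1],[-20,-5,-5],[0,-16,-16],[0,-23,-22],[0,-25,-24]], "twist": [[0,0,0],[0,0,0],[0,0,0],[0,0,0],[0,0,0]]}}

```text
time_s: 15.57
eef_pos: [0.4957, -0.0003, 0.1304]
eef_rot: [[0.001, -0.068, 0.998], [0.0, 0.998, 0.068], [-1.0, -0.0, 0.001]]
force: [0.1, -1.3, -2.2]
gripper_width: 0.612
```

>>> {"name": "servo_tool", "arguments": {"travel": [[0,-27,-24],[0,-32,-14],[0,-35,-5],[0,-35,-3],[0,-35,-2]], "twist": [[0,0,0],[0,0,0],[1.2,0,0],[1.2,0,0],[1.2,0,0]]}}

```text
time_s: 15.98
eef_pos: [0.4555, -0.1682, 0.1301]
eef_rot: [[-0.0, -0.003, 1.0], [0.0, 1.0, 0.003], [-1.0, 0.0, -0.0]]
force: [1.1, 0.1, -2.9]
gripper_width: 0.617
```

>>> {"name": "servo_tool", "arguments": {"travel": [[0,-35,0],[0,-35,0],[0,-33,0],[0,-22,0],[0,-10,0]], "twist": [[1.2,0,0],[1.2,0,0],[1.2,0,0],[1,0,0],[0,0,0]]}}

```text
time_s: 16.4
eef_pos: [0.4526, -0.3052, 0.13]
eef_rot: [[0.001, 0.08, 0.997], [-0.001, 0.997, -0.08], [-1.0, -0.001, 0.001]]
force: [0.9, 0.2, -1.1]
gripper_width: 0.61
```

```bash
python3 - <<'E'
from h import *
o=ctrl.get_obs();print(o["time_s"],o["gripper_width"]*88,o["force"],o["eef_pos"])
plan([(.447,-.302,.0735,-4,20)])
E
```

```text
16.4 53.70402749721126 [ 0.9104  0.2259 -1.1452] [ 0.4526 -0.3052  0.13  ]
leg (0.447, -0.302, 0.0735, -4, 20) 3
   [[19,1,-2],[19,1,-2],[18.5,0.8,-1.9]] [[-0.2,0,0],[-0.2,0,0],[-0.2,0,0.1]]
```

>>> {"name": "servo_tool", "arguments": {"travel": [[18,2,-4],[20,1,-2],[12,0,0],[5,0,0],[1,0,0]], "twist": [[0,0,0],[0,0,0],[0,0,0],[0,0,0],[0,0,0]]}}

```text
time_s: 16.82
eef_pos: [0.4459, -0.2969, 0.0731]
eef_rot: [[-0.002, 0.076, 0.997], [0.002, 0.997, -0.076], [-1.0, 0.002, -0.002]]
force: [-0.7, 0.4, -1.8]
gripper_width: 0.609
```

>>> {"name": "servo_tool", "arguments": {"travel": [[1,0,0],[0,0,0]], "twist": [[0,0,0],[0,0,0]]}}

```text
time_s: 16.98
eef_pos: [0.4474, -0.2982, 0.0732]
eef_rot: [[0.001, 0.076, 0.997], [-0.0, 0.997, -0.076], [-1.0, -0.0, 0.001]]
force: [0.3, -0.2, -2.2]
gripper_width: 0.614
```

>>> {"name": "servo_tool", "arguments": {"travel": [[0.7,0,0],[0,0,0]], "twist": [[0,0,0],[0,0,0]]}}

```text
time_s: 17.15
eef_pos: [0.4475, -0.2986, 0.0728]
eef_rot: [[0.001, 0.077, 0.997], [-0.001, 0.997, -0.077], [-1.0, -0.001, 0.001]]
force: [-0.1, 1.3, 1.1]
gripper_width: 0.612
```

>>> {"name": "servo_tool", "arguments": {"travel": [[0.7,0,0],[0,0,0]], "twist": [[0,0,0],[0,0,0]]}}

```text
time_s: 17.32
eef_pos: [0.4475, -0.2987, 0.0727]
eef_rot: [[0.001, 0.077, 0.997], [-0.001, 0.997, -0.077], [-1.0, -0.001, 0.001]]
force: [-1.4, 2.8, 8.2]
gripper_width: 0.613
```

>>> {"name": "servo_tool", "arguments": {"travel": [[-0.5,0,0],[0,0,0],[0,0,0],[0,0,0],[-8,0,0]], "twist": [[0,0,0],[0,0,0],[0,0,0],[0,0,0],[0,0,0]], "gripper": 0}}

```text
time_s: 17.73
eef_pos: [0.446, -0.2976, 0.079]
eef_rot: [[-0.002, 0.077, 0.997], [0.002, 0.997, -0.077], [-1.0, 0.002, -0.002]]
force: [-0.0, -0.0, -1.6]
gripper_width: 0.954
```

>>> {"name": "servo_tool", "arguments": {"travel": [[-25,0,0],[-30,0,0],[-30,0,0],[-14,4,0],[0,4,0]], "twist": [[0,0,0],[0,0,0],[0,0,0],[0,0,0],[0,0,0]]}}

```text
time_s: 18.15
eef_pos: [0.4497, -0.2923, 0.1831]
eef_rot: [[0.006, 0.077, 0.997], [-0.005, 0.997, -0.077], [-1.0, -0.004, 0.006]]
force: [0.4, -0.6, 0.1]
gripper_width: 0.999
```

```bash
cat > fit2.py <<'E'
from h import *
import sys
from scipy.optimize import least_squares
tag=sys.argv[1]
for n in("scene","top"):
    p,d=optics.get_image(n); np.save(f"pics/{n}{tag}_d.npy",d); cv2.imwrite(f"pics/{n}{tag}.png",p[:,:,::-1])
    W=cloud(n,d); c=optics.camera_info(n);K=c["intrinsics"]; hsv=cv2.cvtColor(p,cv2.COLOR_RGB2HSV)
    fl=(W[...,0]>.5)&(W[...,0]<.62)&(abs(W[...,1])<.13)&(abs(W[...,2])<.014)
    for k,(h0,h1) in {"yellow":(24,34),"green":(50,85),"blue":(100,125)}.items():
        m=(fl&(hsv[...,0]>=h0)&(hsv[...,0]<=h1)&(hsv[...,1]>110)).astype(np.uint8)
        k_,l,st,ce=cv2.connectedComponentsWithStats(m)
        if k_<2: continue
        i=1+np.argmax(st[1:,4]); cn=cv2.findContours((l==i).astype(np.uint8),cv2.RETR_EXTERNAL,cv2.CHAIN_APPROX_NONE)[0][0][:,0].astype(float)
        v,u=np.nonzero(l==i)
        r=np.stack([(u-K[0,2])/K[0,0],-(v-K[1,2])/K[1,1],-np.ones(len(u))],-1)@np.array(c["orientation"]).T
        X=np.array(c["xyz"])+r*((.003-c["xyz"][2])/r[:,2])[:,None]
        a=cv2.minEnclosingCircle((X[:,:2]*1e3).astype(np.float32))
        print(n,"mark",k,st[i,4],"mean",X[:,:2].mean(0),"encl",np.array(a[0])/1e3,a[1],"z",np.median(W[l==i][:,2]))
    for k,c0 in {"yellow":(.456,-.41),"green":(.511,-.35),"blue":(.447,-.295)}.items():
        V=W.reshape(-1,3); H=hsv.reshape(-1,3); r=np.hypot(V[:,0]-c0[0],V[:,1]-c0[1]); m=(r<.036)&(V[:,2]>.03)&(V[:,2]<.112)
        m&=~(((H[:,0]<10)|(H[:,0]>170))&(H[:,1]>90))
        P=V[m]
        if len(P)<20: print(n,k,"few",len(P)); continue
        f=least_squares(lambda q:np.hypot(P[:,0]-q[0],P[:,1]-q[1])-.027,c0,loss="soft_l1",f_scale=.001)
        print(n,"can",k,m.sum(),f.x,np.median(np.abs(f.fun)))
    box=(W[...,0]>.585)&(W[...,0]<.66)&(W[...,1]>-.035)&(W[...,1]<.08)
    red=box&((hsv[...,0]<8)|(hsv[...,0]>172))&(hsv[...,1]>150)&(W[...,2]>.03)
    br=box&(hsv[...,0]>15)&(hsv[...,0]<32)&(hsv[...,1]>90)&(W[...,2]>.008)
    if red.sum()>10:
        R=W[red]; t=np.linalg.svd(R[:,:2]-R[:,:2].mean(0),full_matrices=False)[2][0]; print(n,"red",len(R),R.mean(0),R.min(0),R.max(0),np.degrees(np.arctan2(t[1],t[0])))
        P=W[br]; t=t*np.sign(t[1])
        # cylinder ends: run axis fit r=.0155 at height h
        s=(P[:,:2]-R[:,:2].mean(0))@t; e=P[(abs(s)>.018)]
        def res(q):
            th=q[2]; a=np.array([np.cos(th),np.sin(th)]); nn=np.array([-a[1],a[0]])
            return np.hypot((e[:,:2]-q[:2])@nn,e[:,2]-q[3])-.0155
        f=least_squares(lambda q:np.r_[res(q),((q[:2]-R[:,:2].mean(0))@t)*5],[*R[:,:2].mean(0),np.arctan2(t[1],t[0]),.021],loss="soft_l1",f_scale=.001)
        a=np.array([np.cos(f.x[2]),np.sin(f.x[2])]); s=(P[:,:2]-f.x[:2])@a
        print(n,"valve",len(e),f.x[:2],np.degrees(f.x[2]),"z",f.x[3],"med",np.median(np.abs(f.fun)),"ends",np.percentile(s,[0,1,99,100]),"mid",f.x[:2]+a*(s.min()+s.max())/2)
E
python3 fit2.py 4; python3 - <<'E'
import cv2
a=cv2.imread('pics/top4.png');b=cv2.imread('pics/scene4.png')
cv2.imwrite('pics/c4.png',cv2.resize(b[140:384,60:340],None,fx=2.4,fy=2.4))
cv2.imwrite('pics/d4.png',cv2.resize(a[125:285,185:465],None,fx=2.8,fy=2.8))
E
```

```text
scene mark yellow 396 mean [ 0.5697 -0.0598] encl [ 0.5697 -0.0604] 33.69041442871094 z 0.0038406258872414334
scene mark green 361 mean [0.5645 0.0089] encl [0.564  0.0096] 33.03694152832031 z 0.00392818275692175
scene mark blue 352 mean [0.5596 0.0787] encl [0.5591 0.0789] 33.78741455078125 z 0.003933194151196917
scene can yellow 394 [ 0.4561 -0.4069] 0.0003747436830870074
scene can green 356 [ 0.5115 -0.3485] 0.0003593080488129355
scene can blue 320 [ 0.4476 -0.2933] 0.00046601912309494203
scene red 59 [0.6236 0.0231 0.0607] [0.6175 0.0008 0.0514] [0.6294 0.0479 0.067 ] -83.6908370540551
scene valve 168 [0.6225 0.023 ] 95.54631125174124 z 0.02141101430521505 med 0.0010223685057969313 ends [-0.043  -0.0424  0.0442  0.0463] mid [0.6224 0.0247]
top mark yellow 537 mean [ 0.5685 -0.0638] encl [ 0.5688 -0.0637] 32.859588623046875 z 0.004419060787812179
top mark green 508 mean [0.5633 0.0061] encl [0.5638 0.0061] 32.0364990234375 z 0.004543966915224573
top mark blue 535 mean [0.5582 0.0761] encl [0.5583 0.0759] 32.98234939575195 z 0.004356494940530142
top can yellow 42 [ 0.4544 -0.4083] 0.0004553764196430256
top can green 299 [ 0.5097 -0.3499] 0.00032074125454655683
top can blue 269 [ 0.446 -0.295] 0.00031757847322182176
top red 59 [0.6197 0.0238 0.0623] [0.6144 0.0023 0.0576] [0.6245 0.0447 0.0682] 95.50947988427117
top valve 220 [0.6207 0.0239] 95.89177815594755 z 0.02170817722813083 med 0.0009193650603290422 ends [-0.0439 -0.043   0.0415  0.0426] mid [0.6207 0.0233]
```

View pics/c4.png

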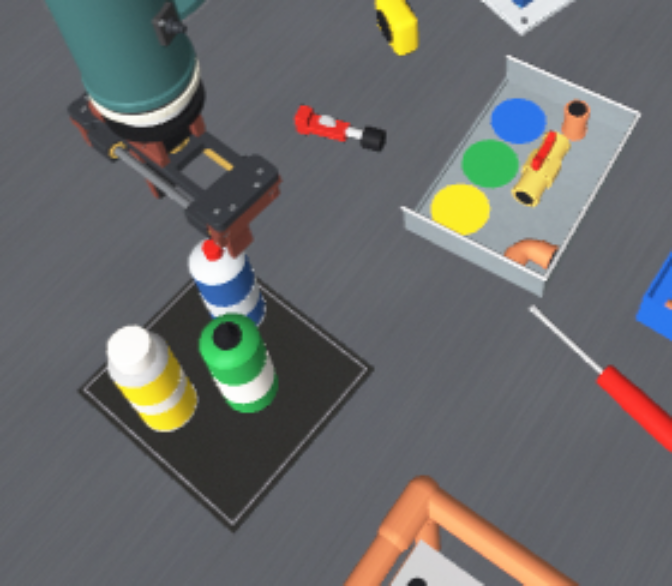

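View pics/d4.png

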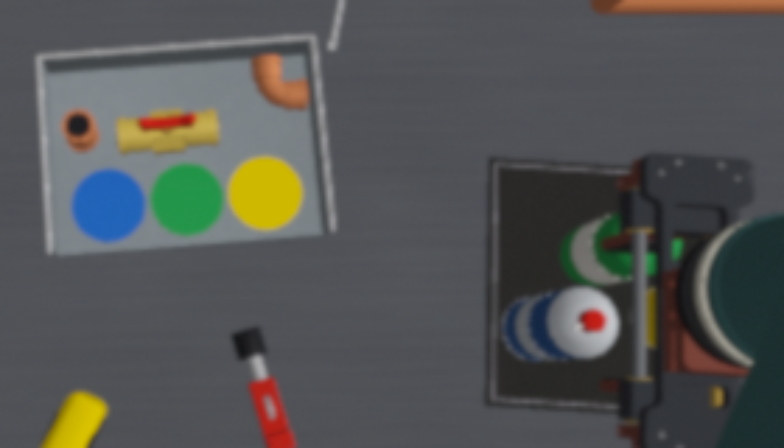

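All three containers stand upright on the mat, and the tray shows three free spots 69.9 mm apart. The valve's run axis is at z≈0.0215 (expected 0.021), its centre at (0.622, 0.024) and its run at 95.7°. Now I fetch the valve.

```bash
python3 - <<'E'
from h import *
plan([(.622,.0238,.12,5.7,38)])
E
```

```text
leg (0.622, 0.0238, 0.12, 5.7, 38) 10
   [[6,33,15],[6,32,16],[6,32,16],[6,32,17],[6,31,17]] [[-1,0,0],[-1,0,0],[-1,0,0],[-1,0,0],[-1,0,0]]
   [[6,31,18],[6,31,18],[6,31,19],[6,30,19],[5.4,30.1,19.8]] [[-1,0,0],[-1,0,0],[-1,0,0],[-1,0,0],[-1.1,0,0]]
```

>>> {"name": "servo_tool", "arguments": {"travel": [[0,30,14],[0,33,16],[6,33,16],[7,33,17],[8,32,17]], "twist": [[-1,0,0],[-1,0,0],[-1,0,0],[-1,0,0],[-1,0,0]]}}

```text
time_s: 18.67
eef_pos: [0.5337, -0.131, 0.1562]
eef_rot: [[-0.002, -0.011, 1.0], [0.001, 1.0, 0.011], [-1.0, 0.001, -0.002]]
force: [-0.1, -1.3, -0.8]
gripper_width: 1.0
```

>>> {"name": "servo_tool", "arguments": {"travel": [[8,32,18],[8,32,18],[8,32,19],[8,30,19],[8,22,16]], "twist": [[-1,0,0],[-1,0,0],[-1,0,0],[-1,0,0],[-1,0,0]]}}

```text
time_s: 19.08
eef_pos: [0.617, 0.0218, 0.1155]
eef_rot: [[-0.003, -0.1, 0.995], [0.001, 0.995, 0.1], [-1.0, 0.001, -0.003]]
force: [-0.3, -1.1, -0.3]
gripper_width: 0.999
```

```bash
python3 - <<'E'
from h import *
o=ctrl.get_obs();print(o["time_s"],o["eef_pos"])
plan([(.622,.0238,.05,5.7,30),(.622,.0238,-.012,5.7,15)])
E
```

```text
19.0833 [0.617  0.0218 0.1155]
leg (0.622, 0.0238, 0.05, 5.7, 30) 3
   [[22,0,2],[22,1,2],[21.5,0.4,1.3]] [[0,-0.1,-0],[0,-0,-0],[0,-0.1,-0.1]]
leg (0.622, 0.0238, -0.012, 5.7, 15) 5
   [[12,0,-0],[12,0,-0],[13,0,-0],[12,0,-0],[13,0,-0.1]] [[0,0,0],[0,0,0],[0,0,0],[0,0,0],[0,0,0]]
```

>>> {"name": "servo_tool", "arguments": {"travel": [[22,0,2],[22,0.5,2],[18,0,0],[6,0,0],[0,0,0]], "twist": [[0,0,0],[0,0,0],[0,0,0],[0,0,0],[0,0,0]]}}

```text
time_s: 19.5
eef_pos: [0.6186, 0.0201, 0.0467]
eef_rot: [[-0.007, -0.098, 0.995], [0.001, 0.995, 0.098], [-1.0, 0.001, -0.007]]
force: [-0.6, -0.9, -0.4]
gripper_width: 1.002
```

```bash
python3 - <<'E'
from h import *
o=ctrl.get_obs();print(o["time_s"],o["eef_pos"])
plan([(.622,.0238,-.012,5.7,15)])
p,d=optics.get_image("scene"); W=cloud("scene",d); crop("scene",p,(200,110,350,250),5,"pics/scene5.png")
hsv=cv2.cvtColor(p,cv2.COLOR_RGB2HSV)
b=(abs(W[...,0]-.622)<.06)&(abs(W[...,1]-.02)<.03)&(W[...,2]>.02)
f=b&((hsv[...,0]<10)|(hsv[...,0]>172))&(hsv[...,1]>100)&(hsv[...,2]<175)
for s in (W[...,0]>.64,W[...,0]<.60):
    Q=W[f&s]; print(len(Q),Q.min(0),Q.max(0),np.percentile(Q[:,2],[2,5,10])) if len(Q) else 0
E
```

```text
19.5 [0.6186 0.0201 0.0467]
leg (0.622, 0.0238, -0.012, 5.7, 15) 4
   [[15,1,1],[15,1,1],[14,1,1],[14.7,0.3,0.9]] [[-0,-0.1,-0],[-0,-0.1,-0],[-0,-0.1,-0],[-0.1,-0.1,-0.1]]
37 [ 0.6402 -0.0058  0.065 ] [0.676  0.0175 0.2257] [0.0666 0.0674 0.0735]
113 [ 0.5668 -0.0099  0.0661] [0.5989 0.0225 0.2347] [0.072  0.076  0.0853]
```

View pics/scene5.png

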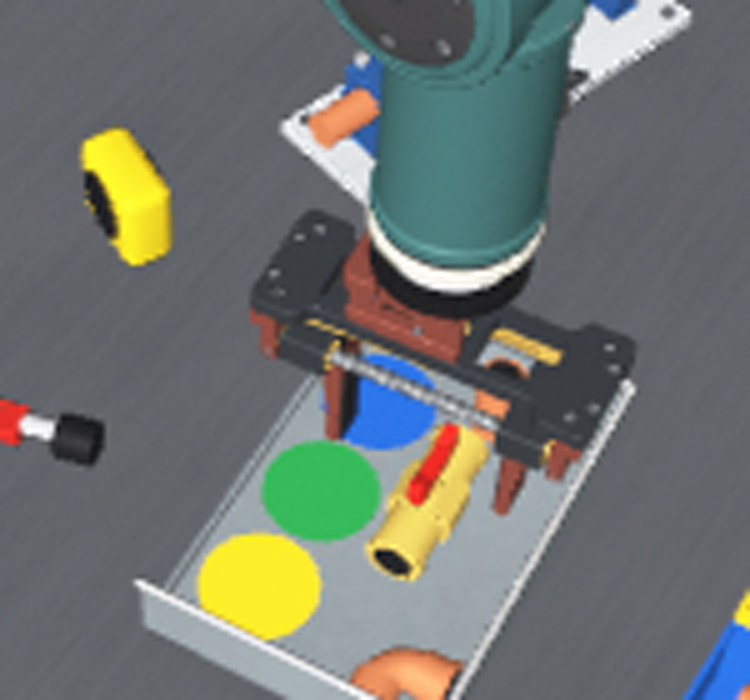

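>>> {"name": "servo_tool", "arguments": {"travel": [[10,3.5,0.5],[16,0,0],[16,0,0],[11,0,0],[5,0,0]], "twist": [[0,0,0],[0,0,0],[0,0,0],[0,0,0],[0,0,0]]}}

```text
time_s: 19.97
eef_pos: [0.6212, 0.0234, -0.0091]
eef_rot: [[-0.001, -0.097, 0.995], [0.0, 0.995, 0.097], [-1.0, 0.0, -0.001]]
force: [0.1, 0.5, -0.1]
gripper_width: 1.003
```

>>> {"name": "servo_tool", "arguments": {"travel": [[0,0,0],[0,0,0]], "twist": [[0,0,0],[0,0,0]]}}

```text
time_s: 20.13
eef_pos: [0.622, 0.0234, -0.0077]
eef_rot: [[0.0, -0.097, 0.995], [0.0, 0.995, 0.097], [-1.0, 0.0, 0.0]]
force: [-0.1, 0.2, 0.7]
gripper_width: 0.997
```

>>> {"name": "servo_tool", "arguments": {"travel": [[3,0,0],[0,0,0],[0,0,0],[0,0,0],[0,0,0]], "twist": [[0,0,0],[0,0,0],[0,0,0],[0,0,0],[0,0,0]], "gripper": 1, "squeeze": 40}}

```text
time_s: 20.55
eef_pos: [0.622, 0.0234, -0.0107]
eef_rot: [[0.0, -0.097, 0.995], [0.0, 0.995, 0.097], [-1.0, -0.0, 0.0]]
force: [0.2, 0.6, -0.0]
gripper_width: 0.656
```

>>> {"name": "servo_tool", "arguments": {"travel": [[0,0,0],[0,0,0],[0,0,0],[0,0,0],[0,0,0]], "twist": [[0,0,0],[0,0,0],[0,0,0],[0,0,0],[0,0,0]]}}

```text
time_s: 20.97
eef_pos: [0.622, 0.0234, -0.0109]
eef_rot: [[0.0, -0.097, 0.995], [0.0, 0.995, 0.097], [-1.0, 0.0, 0.0]]
force: [0.3, -0.1, -0.4]
gripper_width: 0.406
```

```bash
python3 - <<'E'
from h import *
o=ctrl.get_obs();print(o["time_s"],o["gripper_width"]*88,o["force"],o["wrist_torque"],o["eef_pos"])
E
```

```text
20.9667 35.72753098674439 [ 0.2615 -0.0645 -0.3804] [ 0.0401 -0.1109 -0.0237] [ 0.622   0.0234 -0.0109]
```

Gripped at 35.7 mm (body is 36 mm across). I lift it and carry it to the jig.

```bash
python3 - <<'E'
from h import *
plan([(.622,.0234,.10,5.6,25),(.4808,.3363,.10,-16.05,34)])
E
```

```text
leg (0.622, 0.0234, 0.1, 5.6, 25) 5
   [[-22,-0,0],[-22,-0,0],[-22,-0,0],[-22,-0,0],[-22.9,-0,0.1]] [[-0,0,-0],[-0,0,-0],[-0,0,-0],[-0,0,-0],[-0,0,-0]]
leg (0.4808, 0.3363, 0.1, -16.05, 34) 11
   [[-0,30,-10],[-0,29,-11],[-0,29,-12],[-0,28,-13],[-0,28,-14]] [[2,0,-0],[2,0,-0],[2,0,-0],[2,0,-0],[1.9,0,-0]]
   [[-0,27,-15],[-0,27,-16],[-0,26,-17],[-0,26,-18],[-0,25,-18]] [[2,0,-0],[1.9,0,-0],[2,0,-0],[1.9,0,-0],[2,0,-0]]
   [[-0.1,24.7,-19.3]] [[1.9,0,-0]]
```

>>> {"name": "servo_tool", "arguments": {"travel": [[-8,0,0],[-22,0,0],[-28,0,0],[-28,0,0],[-25,6,-3]], "twist": [[0,0,0],[0,0,0],[0,0,0],[0,0,0],[0,0,0]]}}

```text
time_s: 21.38
eef_pos: [0.6183, 0.0283, 0.1014]
eef_rot: [[-0.0, -0.097, 0.995], [-0.0, 0.995, 0.097], [-1.0, -0.0, -0.0]]
force: [0.3, 0.3, -3.9]
gripper_width: 0.406
```

```bash
python3 - <<'E'
from h import *
o=ctrl.get_obs();print(o["time_s"],o["gripper_width"]*88,o["force"],o["wrist_torque"],o["eef_pos"])
plan([(.4808,.3363,.10,-16.05,34)])
E
```

```text
21.3833 35.70662713749284 [ 0.3469  0.2521 -3.9361] [-0.0124 -0.1856  0.0286] [0.6183 0.0283 0.1014]
leg (0.4808, 0.3363, 0.1, -16.05, 34) 10
   [[0,32,-11],[0,32,-12],[0,31,-13],[0,30,-14],[0,30,-15]] [[2.2,-0,0],[2.2,-0,0],[2.2,-0,0],[2.1,-0,0],[2.2,-0,0]]
   [[0,29,-17],[0,29,-18],[0,28,-19],[1,28,-19],[0.2,26.4,-20.9]] [[2.1,-0,0],[2.2,-0,0],[2.1,-0,0],[2.2,0,0],[2.1,0,0]]
```

>>> {"name": "servo_tool", "arguments": {"travel": [[0,28,-10],[0,32,-12],[0,31,-13],[0,30,-14],[0,30,-15]], "twist": [[2.2,0,0],[2.2,0,0],[2.2,0,0],[2.1,0,0],[2.2,0,0]]}}

```text
time_s: 21.8
eef_pos: [0.5495, 0.1798, 0.1]
eef_rot: [[-0.001, 0.095, 0.995], [-0.0, 0.995, -0.095], [-1.0, -0.0, -0.001]]
force: [0.9, 0.4, -4.7]
gripper_width: 0.409
```

>>> {"name": "servo_tool", "arguments": {"travel": [[0,29,-17],[0,29,-18],[0,28,-18],[0,24,-17],[0,20,-14]], "twist": [[2.1,0,0],[2.2,0,0],[2.1,0,0],[2.2,0,0],[2.1,0,0]]}}

```text
time_s: 22.22
eef_pos: [0.4869, 0.3223, 0.0999]
eef_rot: [[-0.002, 0.277, 0.961], [-0.0, 0.961, -0.277], [-1.0, -0.001, -0.002]]
force: [0.7, 0.3, -4.3]
gripper_width: 0.41
```

>>> {"name": "servo_tool", "arguments": {"travel": [[0,8,-8],[0,0,0]], "twist": [[0,0,0],[0,0,0]]}}

```text
time_s: 22.38
eef_pos: [0.4818, 0.3325, 0.0999]
eef_rot: [[-0.001, 0.272, 0.962], [0.0, 0.962, -0.272], [-1.0, -0.0, -0.001]]
force: [1.2, 0.4, -4.0]
gripper_width: 0.41
```

```bash
python3 - <<'E'
from h import *
o=ctrl.get_obs();print(o["time_s"],o["gripper_width"]*88,o["force"],o["wrist_torque"],o["eef_pos"])
plan([(.4808,.3363,.06,-16.05,34)])
E
```

```text
22.3833 36.04249019810649 [ 1.1929  0.4188 -3.9856] [-0.1382 -0.0993 -0.001 ] [0.4818 0.3325 0.0999]
leg (0.4808, 0.3363, 0.06, -16.05, 34) 2
   [[20,2,-1],[19.9,1.4,-1]] [[0.1,-0,0],[0.2,-0.1,0]]
```

>>> {"name": "servo_tool", "arguments": {"travel": [[15,3.5,-2],[15,0,0],[10,0,0],[0,0,0],[0,0,0]], "twist": [[0.3,0,0],[0,0,0],[0,0,0],[0,0,0],[0,0,0]]}}

```text
time_s: 22.8
eef_pos: [0.4824, 0.3334, 0.0594]
eef_rot: [[-0.002, 0.281, 0.96], [-0.001, 0.96, -0.281], [-1.0, -0.002, -0.001]]
force: [0.3, -0.4, -3.8]
gripper_width: 0.409
```

```bash
python3 - <<'E'
from h import *
o=ctrl.get_obs();print(o["time_s"],o["eef_pos"],o["eef_rot"][:,2])
plan([(.4808,.3363,.0181,-16.05,15)])
for n,b in (("scene",(235,60,355,165)),("top",(30,170,190,290))):
    p,d=optics.get_image(n); np.save(f"pics/{n}6_d.npy",d); cv2.imwrite(f"pics/{n}6.png",p[:,:,::-1]); crop(n,p,b,5,f"pics/{n}6z.png")
    W=cloud(n,d);hsv=cv2.cvtColor(p,cv2.COLOR_RGB2HSV)
    box=(abs(W[...,0]-.48)<.06)&(abs(W[...,1]-.336)<.06)&(W[...,2]>.06)&(W[...,2]<.14)
    br=box&(hsv[...,0]>15)&(hsv[...,0]<32)&(hsv[...,1]>90)
    P=W[br]; 
    a=np.array([np.cos(np.radians(73.95)),np.sin(np.radians(73.95))]); s=(P[:,:2]-[.48,.3366])@a; q=(P[:,:2]-[.48,.3366])@[-a[1],a[0]]
    print(n,len(P),"along",s.min(),s.max(),"across",q.min(),q.max(),"z",P[:,2].min(),P[:,2].max())
E
```

```text
22.8 [0.4824 0.3334 0.0594] [ 0.9597 -0.2812 -0.0014]
leg (0.4808, 0.3363, 0.0181, -16.05, 15) 3
   [[14,1,-1],[14,1,-1],[13.3,0.4,-0.3]] [[-0.1,-0,0],[-0.1,-0,0],[-0.1,-0.1,0.1]]
scene 162 along -0.04669412698495731 0.04086242746183791 across -0.03380412711039532 0.01559279277914834 z 0.0778391670528058 0.12145674524212435
top 304 along -0.046443950052095714 0.009905691402337307 across -0.022437417954075424 0.01670165366911564 z 0.07900780559262033 0.13494129818872092
```

View pics/scene6z.png

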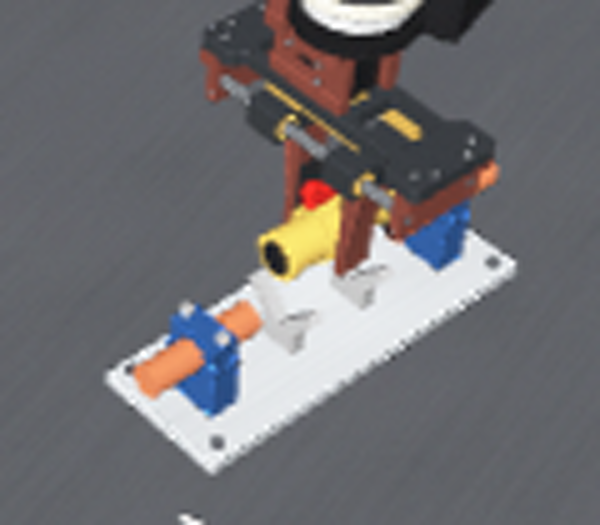

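View pics/top6z.png

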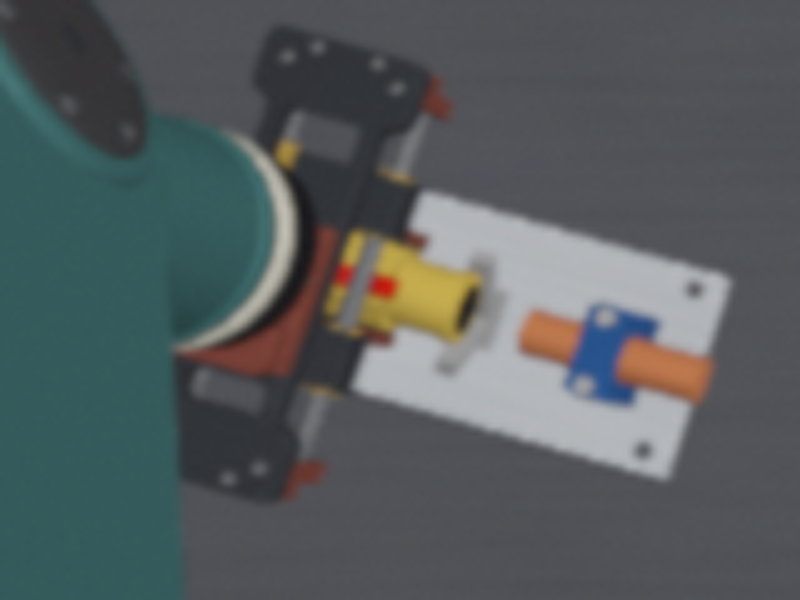

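The valve hangs handle up and parallel to the pipes, about 2.5 mm short along them (seen end at −46.5 mm instead of −44). I correct this and lower it.

>>> {"name": "servo_tool", "arguments": {"travel": [[3,2.4,-2.3],[10,0,0],[12,0,0],[7,0,0],[2,0,0]], "twist": [[-0.2,0,0],[0,0,0],[0,0,0],[0,0,0],[0,0,0]]}}

```text
time_s: 23.32
eef_pos: [0.4797, 0.3368, 0.0239]
eef_rot: [[-0.003, 0.277, 0.961], [-0.002, 0.961, -0.277], [-1.0, -0.002, -0.003]]
force: [-0.6, -0.2, -4.0]
gripper_width: 0.411
```

>>> {"name": "servo_tool", "arguments": {"travel": [[0,0,0],[0,0,0]], "twist": [[0,0,0],[0,0,0]]}}

```text
time_s: 23.48
eef_pos: [0.481, 0.3375, 0.0256]
eef_rot: [[-0.001, 0.277, 0.961], [-0.0, 0.961, -0.277], [-1.0, -0.0, -0.001]]
force: [-0.2, 0.4, -4.7]
gripper_width: 0.409
```

```bash
python3 - <<'E'
from h import *
o=ctrl.get_obs();print(o["time_s"],o["eef_pos"],o["force"],o["eef_rot"][:,2])
plan([(.4808,.3363,.0181,-16.05,15)])
E
```

```text
23.4833 [0.481  0.3375 0.0256] [-0.1586  0.3995 -4.7014] [ 0.9608 -0.2774 -0.0006]
leg (0.4808, 0.3363, 0.0181, -16.05, 15) 1
   [[7.5,-1.2,0.1]] [[-0.1,-0,0]]
```

>>> {"name": "servo_tool", "arguments": {"travel": [[3,-1,0],[2,0,0],[0,0,0]], "twist": [[0,0,0],[0,0,0],[0,0,0]]}}

```text
time_s: 23.73
eef_pos: [0.4808, 0.3365, 0.0208]
eef_rot: [[-0.0, 0.278, 0.961], [-0.0, 0.961, -0.278], [-1.0, -0.0, -0.0]]
force: [0.5, 0.4, -4.3]
gripper_width: 0.409
```

>>> {"name": "servo_tool", "arguments": {"travel": [[1,0,0],[0,0,0]], "twist": [[0,0,0],[0,0,0]]}}

```text
time_s: 23.9
eef_pos: [0.4809, 0.3366, 0.02]
eef_rot: [[0.0, 0.277, 0.961], [0.0, 0.961, -0.277], [-1.0, 0.0, 0.0]]
force: [0.3, 0.5, -4.4]
gripper_width: 0.409
```

>>> {"name": "servo_tool", "arguments": {"travel": [[0.8,0,0],[0,0,0]], "twist": [[0,0,0],[0,0,0]]}}

```text
time_s: 24.07
eef_pos: [0.4809, 0.3366, 0.0192]
eef_rot: [[0.0, 0.277, 0.961], [0.0, 0.961, -0.277], [-1.0, 0.0, -0.0]]
force: [0.1, 0.0, -3.4]
gripper_width: 0.408
```

>>> {"name": "servo_tool", "arguments": {"travel": [[0.6,0,0],[0,0,0]], "twist": [[0,0,0],[0,0,0]]}}

```text
time_s: 24.23
eef_pos: [0.4809, 0.3366, 0.0186]
eef_rot: [[-0.0, 0.277, 0.961], [0.0, 0.961, -0.277], [-1.0, 0.0, -0.0]]
force: [0.7, -1.2, -4.4]
gripper_width: 0.405
```

>>> {"name": "servo_tool", "arguments": {"travel": [[0.5,0,0],[0,0,0]], "twist": [[0,0,0],[0,0,0]]}}

```text
time_s: 24.4
eef_pos: [0.4809, 0.3367, 0.0182]
eef_rot: [[-0.0, 0.277, 0.961], [0.0, 0.961, -0.277], [-1.0, 0.0, -0.0]]
force: [-0.9, -0.9, -3.4]
gripper_width: 0.403
```

>>> {"name": "servo_tool", "arguments": {"travel": [[0.5,0,0],[0,0,0]], "twist": [[0,0,0],[0,0,0]]}}

```text
time_s: 24.57
eef_pos: [0.481, 0.3367, 0.0182]
eef_rot: [[0.0, 0.277, 0.961], [0.0, 0.961, -0.277], [-1.0, 0.0, 0.0]]
force: [-2.2, -0.6, 3.6]
gripper_width: 0.407
```

>>> {"name": "servo_tool", "arguments": {"travel": [[0.5,0,0],[0,0,0]], "twist": [[0,0,0],[0,0,0]]}}

```text
time_s: 24.73
eef_pos: [0.481, 0.3367, 0.0181]
eef_rot: [[0.0, 0.277, 0.961], [0.0, 0.961, -0.277], [-1.0, 0.0, 0.0]]
force: [-3.6, -1.3, 8.0]
gripper_width: 0.409
```

The valve seats at exactly the predicted height (0.0181), with upward force. Releasing.

>>> {"name": "servo_tool", "arguments": {"travel": [[-0.7,0,0],[0,0,0],[0,0,0],[0,0,0],[0,0,0]], "twist": [[0,0,0],[0,0,0],[0,0,0],[0,0,0],[0,0,0]], "gripper": 0}}

```text
time_s: 25.15
eef_pos: [0.4811, 0.3367, 0.0177]
eef_rot: [[0.0, 0.277, 0.961], [0.0, 0.961, -0.277], [-1.0, 0.0, 0.0]]
force: [-0.4, -0.2, -0.2]
gripper_width: 0.746
```

>>> {"name": "servo_tool", "arguments": {"travel": [[0,0,0],[-6,0,0],[-20,0,0],[-30,0,0],[-35,0,0]], "twist": [[0,0,0],[0,0,0],[0,0,0],[0,0,0],[0,0,0]]}}

```text
time_s: 25.57
eef_pos: [0.4795, 0.3358, 0.1086]
eef_rot: [[-0.004, 0.277, 0.961], [-0.002, 0.961, -0.277], [-1.0, -0.003, -0.003]]
force: [0.1, 0.1, -0.1]
gripper_width: 1.002
```

>>> {"name": "servo_tool", "arguments": {"travel": [[-33,-15,0],[-25,-25,0],[0,-35,0],[0,-35,0],[0,-35,0]], "twist": [[0,0,0],[0,0,0],[0,0,0],[0,0,0],[0,0,0]]}}

```text
time_s: 25.98
eef_pos: [0.4405, 0.1963, 0.1679]
eef_rot: [[0.002, 0.276, 0.961], [0.001, 0.961, -0.276], [-1.0, 0.001, 0.002]]
force: [0.5, -0.4, -0.1]
gripper_width: 1.0
```

```bash
cat > jig.py <<'E'
from h import *
import sys
from scipy.optimize import least_squares
o=ctrl.get_obs();print(o["time_s"],o["eef_pos"])
for n,b in (("scene",(235,60,355,165)),("top",(30,170,190,290))):
    p,d=optics.get_image(n); cv2.imwrite(f"pics/{n}{sys.argv[1]}.png",p[:,:,::-1]); crop(n,p,b,5,f"pics/{n}{sys.argv[1]}z.png")
    W=cloud(n,d);hsv=cv2.cvtColor(p,cv2.COLOR_RGB2HSV)
    b=(abs(W[...,0]-.48)<.06)&(abs(W[...,1]-.336)<.065)&(W[...,2]>.02)&(W[...,2]<.12)
    br=b&(hsv[...,0]>17)&(hsv[...,0]<32)&(hsv[...,1]>90); red=b&((hsv[...,0]<5)|(hsv[...,0]>172))&(hsv[...,1]>150)&(W[...,2]>.06)
    P=W[br];R=W[red]; a=np.array([np.cos(np.radians(73.95)),np.sin(np.radians(73.95))]); nn=np.array([-a[1],a[0]])
    if len(P)<30: print(n,"few",len(P)); continue
    q0=P[:,:2]-[.48,.3366]; s=q0@a; e=P[abs(s)>.02]
    def res(q):
        A=np.array([np.cos(q[1]),np.sin(q[1])]);N=np.array([-A[1],A[0]]); return np.hypot((e[:,:2]-[.48,.3366])@N-q[0],e[:,2]-q[2])-.0155
    f=least_squares(res,[0,np.radians(73.95),.05],loss="soft_l1",f_scale=.001)
    print(n,"across",f.x[0],"yaw",np.degrees(f.x[1]),"z",f.x[2],"along",s.min(),s.max(),"mid",(s.min()+s.max())/2)
    if len(R): r0=R[:,:2]-[.48,.3366]; print("  red along",(r0@a).min(),(r0@a).max(),"across",(r0@nn).mean(),"z",R[:,2].mean(),R[:,2].max())
    cop=(abs(W[...,0]-.48)<.08)&(abs(W[...,1]-.336)<.14)&(W[...,2]>.035)&(hsv[...,0]<14)&(hsv[...,1]>100)&(hsv[...,2]>90)&~red
    C=W[cop]; t=(C[:,:2]-[.48,.3366])@a; t=t[abs((C[:,:2]-[.48,.3366])@nn)<.02]; t=t[abs(t)>.048]
    print("  pipe ends",t[t<0].max(),t[t>0].min(), "mid",(t[t<0].max()+t[t>0].min())/2)
E
python3 jig.py 7
```

```text
25.9833 [0.4405 0.1963 0.1679]
scene across -0.000923176974540069 yaw 73.41539426991493 z 0.050437902284613985 along -0.04486481124304246 0.04621216567035637 mid 0.0006736772136569542
  red along -0.02296120313495131 0.024401674177418897 across -0.0020989172859099893 z 0.08842462436389181 0.09624316980345526
  pipe ends -0.05981209523057113 0.061242433215750895 mid 0.000715168992589884
top few 0
```

View pics/scene7z.png

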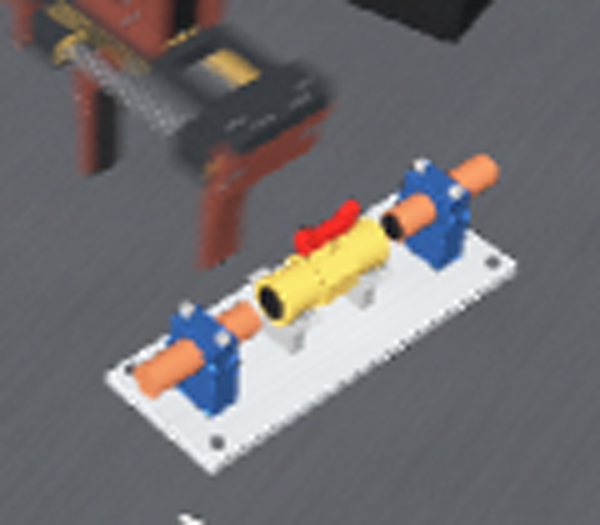

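View pics/top7z.png

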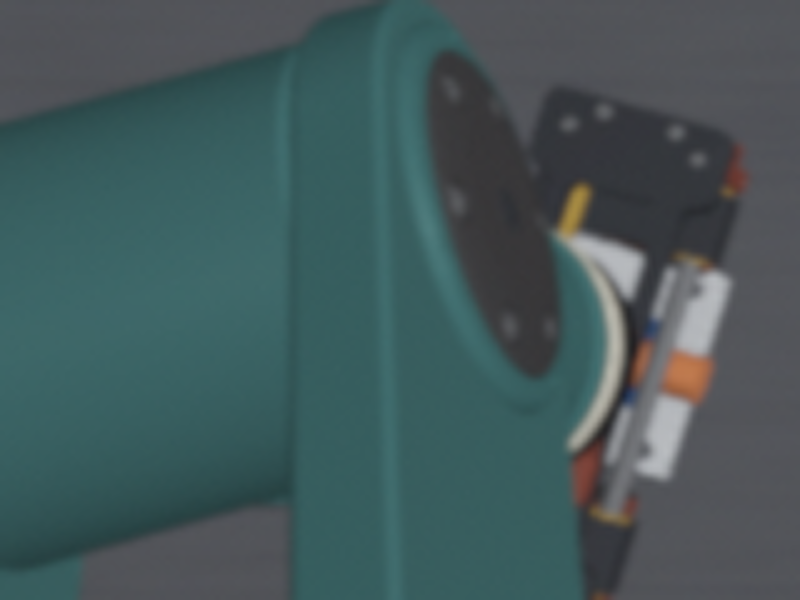

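The valve lies in the Vs with handle up. The measured run axis is at z=0.0504 and its middle agrees with the pipe-end middle to 0.1 mm. Now I return the blue can.

```bash
python3 - <<'E'
from h import *
plan([(.4475,-.2942,.175,4,38)])
E
```

```text
leg (0.4475, -0.2942, 0.175, 4, 38) 13
   [[-1,-36,11],[-1,-36,10],[-0,-36,9],[-1,-37,8],[-0,-37,7]] [[-1.6,-0,0],[-1.6,-0,0],[-1.6,-0,0],[-1.5,-0,0],[-1.6,-0,0]]
   [[-1,-37,6],[-0,-37,5],[-1,-37,4],[-0,-37,3],[-1,-38,3]] [[-1.5,-0,0],[-1.6,-0,0],[-1.5,-0,0],[-1.6,-0,0],[-1.5,-0,0]]
   [[-0,-38,1],[-1,-37,1],[-0.1,-37.9,-0.9]] [[-1.6,-0,0],[-1.5,-0.1,0.1],[-1.6,-0,0]]
```

>>> {"name": "servo_tool", "arguments": {"travel": [[-1,-36,11],[-1,-36,10],[0,-36,9],[-1,-37,8],[0,-37,7]], "twist": [[-1.6,0,0],[-1.6,0,0],[-1.6,0,0],[-1.5,0,0],[-1.6,0,0]]}}

```text
time_s: 26.5
eef_pos: [0.4445, 0.0086, 0.1704]
eef_rot: [[0.001, 0.141, 0.99], [0.0, 0.99, -0.141], [-1.0, 0.0, 0.001]]
force: [1.7, 0.2, 0.6]
gripper_width: 0.998
```

>>> {"name": "servo_tool", "arguments": {"travel": [[-1,-37,6],[0,-37,5],[-1,-37,4],[0,-37,3],[-1,-37,3]], "twist": [[-1.5,0,0],[-1.6,0,0],[-1.5,0,0],[-1.6,0,0],[-1.5,0,0]]}}

```text
time_s: 26.92
eef_pos: [0.4486, -0.1781, 0.1731]
eef_rot: [[0.001, 0.008, 1.0], [0.0, 1.0, -0.008], [-1.0, 0.0, 0.001]]
force: [1.1, 0.8, 0.2]
gripper_width: 0.999
```

>>> {"name": "servo_tool", "arguments": {"travel": [[0,-36,1],[0,-30,1],[0,-22,0],[0,-10,0],[0,0,0]], "twist": [[-1.6,0,0],[-1.5,0,0],[-1.6,0,0],[0,0,0],[0,0,0]]}}

```text
time_s: 27.33
eef_pos: [0.4532, -0.2764, 0.1729]
eef_rot: [[0.001, -0.07, 0.998], [-0.001, 0.998, 0.07], [-1.0, -0.001, 0.001]]
force: [-0.4, 1.0, 0.2]
gripper_width: 0.999
```

```bash
python3 - <<'E'
from h import *
o=ctrl.get_obs();print(o["time_s"],o["eef_pos"])
plan([(.4475,-.2942,.0725,4,25)])
E
```

```text
27.3333 [ 0.4532 -0.2764  0.1729]
leg (0.4475, -0.2942, 0.0725, 4, 25) 5
   [[20,-3,-1],[20,-4,-2],[20,-3,-1],[20,-4,-2],[20.4,-3.3,-1]] [[0,0,0],[0,0,0],[0,0,0],[0,0,0],[0,0.1,0]]
```

>>> {"name": "servo_tool", "arguments": {"travel": [[4,-17,-5],[20,-1,-2],[26,0,0],[25,0,0],[20,0,0]], "twist": [[0,0,0],[0,0,0],[0,0,0],[0,0,0],[0,0,0]]}}

```text
time_s: 27.75
eef_pos: [0.4463, -0.2904, 0.0765]
eef_rot: [[-0.001, -0.073, 0.997], [0.002, 0.997, 0.073], [-1.0, 0.002, -0.001]]
force: [-0.8, 0.2, -0.1]
gripper_width: 0.996
```

>>> {"name": "servo_tool", "arguments": {"travel": [[5,0,0],[0,0,0]], "twist": [[0,0,0],[0,0,0]]}}

```text
time_s: 27.92
eef_pos: [0.4457, -0.2904, 0.0715]
eef_rot: [[-0.003, -0.074, 0.997], [0.003, 0.997, 0.074], [-1.0, 0.003, -0.003]]
force: [0.7, 0.2, -0.1]
gripper_width: 0.999
```

>>> {"name": "servo_tool", "arguments": {"travel": [[0,-2,0],[0,0,0],[0,0,0],[0,0,0],[0,0,0]], "twist": [[0,0,0],[0,0,0],[0,0,0],[0,0,0],[0,0,0]], "gripper": 1, "squeeze": 25}}

```text
time_s: 28.33
eef_pos: [0.4471, -0.2953, 0.0736]
eef_rot: [[0.001, -0.073, 0.997], [-0.001, 0.997, 0.073], [-1.0, -0.001, 0.001]]
force: [0.1, -0.5, -0.7]
gripper_width: 0.665
```

>>> {"name": "servo_tool", "arguments": {"travel": [[0,0,0],[0,0,0]], "twist": [[0,0,0],[0,0,0]]}}

```text
time_s: 28.5
eef_pos: [0.4471, -0.2953, 0.0733]
eef_rot: [[0.001, -0.073, 0.997], [-0.001, 0.997, 0.073], [-1.0, -0.001, 0.001]]
force: [-0.9, 0.8, 5.0]
gripper_width: 0.61
```

```bash
python3 - <<'E'
from h import *
o=ctrl.get_obs();print(o["time_s"],o["gripper_width"]*88,o["eef_pos"])
p=o["eef_pos"]
plan([(p[0],p[1],.135,4,20),(.46,-.05,.135,4,34),(.553,.07,.135,4,34),(.5595,.0775,.135,4,34)])
E
```

```text
28.5 53.66741604079097 [ 0.4471 -0.2953  0.0733]
leg (np.float64(0.44707857682478175), np.float64(-0.2952639760674931), 0.135, 4, 20) 4
   [[-15,-0,0],[-16,-0,0],[-15,-0,0],[-15.7,-0,0.1]] [[0,0,0],[0.1,0,0],[0,0,0],[0.1,0,0]]
leg (0.46, -0.05, 0.135, 4, 34) 8
   [[-0,30,4],[-0,31,4],[-0,30,4],[-0,31,4],[-0,30,3]] [[-0,0,0],[-0,0,0],[-0,0,0],[-0,0,0],[-0,0,0]]
   [[-0,31,4],[-0,30,3],[-0.1,30.7,3.9]] [[-0,0,0],[-0,0,0],[-0,0,0]]
leg (0.553, 0.07, 0.135, 4, 34) 5
   [[0,23,20],[0,23,20],[0,22,20],[0,23,21],[0,22.3,20.1]] [[-0,0,0],[-0,0,0],[-0,0,0],[-0,0,0],[-0,0,0]]
leg (0.5595, 0.0775, 0.135, 4, 34) 1
   [[0,7,7]] [[-0,0,0]]
```

>>> {"name": "servo_tool", "arguments": {"travel": [[-8,0,0],[-18,0,0],[-20,2,0],[-16,20,3],[0,30,4]], "twist": [[0,0,0],[0,0,0],[0,0,0],[0,0,0],[0,0,0]]}}

```text
time_s: 28.92
eef_pos: [0.4523, -0.2456, 0.1381]
eef_rot: [[0.005, -0.071, 0.997], [-0.005, 0.997, 0.071], [-1.0, -0.005, 0.005]]
force: [0.0, 0.2, -1.2]
gripper_width: 0.612
```

>>> {"name": "servo_tool", "arguments": {"travel": [[0,32,4],[0,32,4],[0,32,4],[0,32,3],[0,32,4]], "twist": [[0,0,0],[0,0,0],[0,0,0],[0,0,0],[0,0,0]]}}

```text
time_s: 29.33
eef_pos: [0.4564, -0.08, 0.135]
eef_rot: [[-0.001, -0.073, 0.997], [0.0, 0.997, 0.073], [-1.0, 0.0, -0.001]]
force: [0.2, 0.2, -1.2]
gripper_width: 0.613
```

>>> {"name": "servo_tool", "arguments": {"travel": [[0,32,6],[0,30,12],[0,25,18],[0,23,20],[0,21,18]], "twist": [[0,0,0],[0,0,0],[0,0,0],[0,0,0],[0,0,0]]}}

```text
time_s: 29.75
eef_pos: [0.5216, 0.0563, 0.1351]
eef_rot: [[-0.0, -0.074, 0.997], [0.0, 0.997, 0.074], [-1.0, 0.0, -0.0]]
force: [-0.3, -0.4, -2.0]
gripper_width: 0.61
```

```bash
python3 - <<'E'
from h import *
o=ctrl.get_obs();print(o["time_s"],o["gripper_width"]*88,o["eef_pos"])
plan([(.5592,.0764,.135,4,25)])
E
```

```text
29.75 53.69977319578719 [0.5216 0.0563 0.1351]
leg (0.5592, 0.0764, 0.135, 4, 25) 2
   [[0,9,20],[0.1,8.3,19]] [[0.1,-0,-0],[0.1,-0,-0]]
```

>>> {"name": "servo_tool", "arguments": {"travel": [[0,10,20],[0,7,14],[0,0,5],[0,0,0],[0,0,0]], "twist": [[0,0,0],[0,0,0],[0,0,0],[0,0,0],[0,0,0]]}}

```text
time_s: 30.17
eef_pos: [0.5579, 0.0738, 0.1345]
eef_rot: [[-0.002, -0.073, 0.997], [-0.0, 0.997, 0.073], [-1.0, -0.0, -0.002]]
force: [0.5, 0.3, -1.8]
gripper_width: 0.612
```

```bash
python3 - <<'E'
from h import *
o=ctrl.get_obs();print(o["time_s"],o["gripper_width"]*88,o["eef_pos"])
plan([(.5592,.0764,.0735,4,25)])
E
```

```text
30.1667 53.87072684803554 [0.5579 0.0738 0.1345]
leg (0.5592, 0.0764, 0.0735, 4, 25) 3
   [[20,1,1],[21,1,0],[20,0.5,0.6]] [[0.1,-0,0],[0,-0.1,0],[0.1,-0,0]]
```

>>> {"name": "servo_tool", "arguments": {"travel": [[14,2.5,1],[18,0,0],[15,0,0],[9,0,0],[3,0,0]], "twist": [[0,0,0],[0,0,0],[0,0,0],[0,0,0],[0,0,0]]}}

```text
time_s: 30.58
eef_pos: [0.5574, 0.0761, 0.0744]
eef_rot: [[-0.004, -0.072, 0.997], [-0.0, 0.997, 0.072], [-1.0, 0.0, -0.004]]
force: [0.6, 0.3, -1.0]
gripper_width: 0.61
```

>>> {"name": "servo_tool", "arguments": {"travel": [[0,0,0],[0,0,0]], "twist": [[0,0,0],[0,0,0]]}}

```text
time_s: 30.75
eef_pos: [0.5598, 0.0765, 0.0763]
eef_rot: [[0.0, -0.073, 0.997], [0.0, 0.997, 0.073], [-1.0, 0.0, 0.0]]
force: [1.4, 0.6, -1.9]
gripper_width: 0.609
```

>>> {"name": "servo_tool", "arguments": {"travel": [[2,0,-0.5],[1,0,0],[0,0,0]], "twist": [[0,0,0],[0,0,0],[0,0,0]]}}

```text
time_s: 31.0
eef_pos: [0.5595, 0.0768, 0.0732]
eef_rot: [[0.001, -0.073, 0.997], [0.0, 0.997, 0.073], [-1.0, 0.0, 0.001]]
force: [-0.2, 1.6, -2.1]
gripper_width: 0.612
```

>>> {"name": "servo_tool", "arguments": {"travel": [[0.6,0,0],[0,0,0]], "twist": [[0,0,0],[0,0,0]]}}

```text
time_s: 31.17
eef_pos: [0.5596, 0.0769, 0.0724]
eef_rot: [[0.001, -0.073, 0.997], [0.0, 0.997, 0.073], [-1.0, 0.0, 0.001]]
force: [1.0, -0.2, -1.0]
gripper_width: 0.61
```

>>> {"name": "servo_tool", "arguments": {"travel": [[0.6,0,0],[0,0,0]], "twist": [[0,0,0],[0,0,0]]}}

```text
time_s: 31.33
eef_pos: [0.5596, 0.0769, 0.0723]
eef_rot: [[0.001, -0.073, 0.997], [0.0, 0.997, 0.073], [-1.0, 0.0, 0.001]]
force: [-2.1, 0.1, 4.9]
gripper_width: 0.61
```

Contact. I release, rise, then move over the green bottle.

>>> {"name": "servo_tool", "arguments": {"travel": [[-0.4,0,0],[0,0,0],[0,0,0],[0,0,0],[-8,0,0]], "twist": [[0,0,0],[0,0,0],[0,0,0],[0,0,0],[0,0,0]], "gripper": 0}}

```text
time_s: 31.75
eef_pos: [0.5581, 0.0768, 0.0789]
eef_rot: [[-0.003, -0.073, 0.997], [0.0, 0.997, 0.073], [-1.0, 0.0, -0.003]]
force: [-0.3, 0.0, -0.7]
gripper_width: 0.953
```

>>> {"name": "servo_tool", "arguments": {"travel": [[-25,0,0],[-30,0,0],[-30,0,0],[-12,-8,0]], "twist": [[0,0,0],[0,0,0],[0,0,0],[0,0,0]]}}

```text
time_s: 32.08
eef_pos: [0.562, 0.0698, 0.1815]
eef_rot: [[0.006, -0.074, 0.997], [0.001, 0.997, 0.074], [-1.0, 0.0, 0.006]]
force: [-0.3, -0.4, 0.1]
gripper_width: 1.001
```

```bash
python3 - <<'E'
from h import *
o=ctrl.get_obs();print(o["time_s"],o["gripper_width"]*88,o["force"],o["eef_pos"])
plan([(.5112,-.349,.175,4,38)])
E
```

```text
32.0833 88.05185510449053 [-0.2947 -0.4123  0.0762] [0.562  0.0698 0.1815]
leg (0.5112, -0.349, 0.175, 4, 38) 12
   [[0,-34,-7],[1,-35,-7],[0,-34,-7],[1,-35,-7],[0,-34,-7]] [[0,0,-0],[0,0,-0],[0,0,-0],[0,0,-0],[0,0,-0]]
   [[1,-35,-7],[0,-34,-7],[1,-35,-7],[0,-34,-6],[1,-35,-6]] [[0,0,-0],[0,0.1,-0],[0,0,-0],[0.1,0.1,-0],[0,0,-0]]
   [[0,-34,-7],[1,-34.9,-6.4]] [[0.1,0.1,-0],[0,0,-0]]
```

>>> {"name": "servo_tool", "arguments": {"travel": [[0,-34,-7],[1,-36,-7],[0,-36,-7],[1,-36,-7],[0,-36,-7]], "twist": [[0,0,0],[0,0,0],[0,0,0],[0,0,0],[0,0,0]]}}

```text
time_s: 32.5
eef_pos: [0.5376, -0.1127, 0.1756]
eef_rot: [[0.001, -0.074, 0.997], [-0.0, 0.997, 0.074], [-1.0, -0.0, 0.001]]
force: [1.2, 0.2, -0.2]
gripper_width: 1.002
```

>>> {"name": "servo_tool", "arguments": {"travel": [[1,-36,-7],[0,-36,-7],[1,-36,-7],[0,-36,-7],[1,-36,-7]], "twist": [[0,0,0],[0,0,0],[0,0,0],[0,0,0],[0,0,0]]}}

```text
time_s: 32.92
eef_pos: [0.5158, -0.2952, 0.1727]
eef_rot: [[0.001, -0.073, 0.997], [-0.0, 0.997, 0.073], [-1.0, -0.0, 0.001]]
force: [-0.2, 0.5, 0.3]
gripper_width: 1.002
```

>>> {"name": "servo_tool", "arguments": {"travel": [[0,-32,-6],[0,-18,-3],[0,-6,0],[0,0,0],[0,0,0]], "twist": [[0,0,0],[0,0,0],[0,0,0],[0,0,0],[0,0,0]]}}

```text
time_s: 33.33
eef_pos: [0.5114, -0.3484, 0.1718]
eef_rot: [[-0.0, -0.073, 0.997], [0.002, 0.997, 0.073], [-1.0, 0.002, -0.0]]
force: [0.9, 0.5, -0.0]
gripper_width: 1.0
```

```bash
python3 - <<'E'
from h import *
o=ctrl.get_obs();print(o["time_s"],o["eef_pos"])
plan([(.5112,-.349,.0725,4,38)])
E
```

```text
33.3333 [ 0.5114 -0.3484  0.1718]
leg (0.5112, -0.349, 0.0725, 4, 38) 3
   [[33,-0,-0],[33,-0,-0],[33.3,-0.8,-0.3]] [[0.1,-0,-0],[0,-0,-0],[0.1,-0,-0.1]]
```

>>> {"name": "servo_tool", "arguments": {"travel": [[18,0.5,0],[26,0,0],[26,0,0],[20,0,0],[8,0,0]], "twist": [[0,0,0],[0,0,0],[0,0,0],[0,0,0],[0,0,0]]}}

```text
time_s: 33.75
eef_pos: [0.5101, -0.3454, 0.0712]
eef_rot: [[-0.004, -0.075, 0.997], [0.004, 0.997, 0.075], [-1.0, 0.004, -0.004]]
force: [-0.5, 0.2, -0.2]
gripper_width: 0.998
```

>>> {"name": "servo_tool", "arguments": {"travel": [[0,0,0],[0,0,0],[0,0,0],[0,0,0],[0,0,0]], "twist": [[0,0,0],[0,0,0],[0,0,0],[0,0,0],[0,0,0]], "gripper": 1}}

```text
time_s: 34.17
eef_pos: [0.5122, -0.3499, 0.0754]
eef_rot: [[0.002, -0.073, 0.997], [-0.001, 0.997, 0.073], [-1.0, -0.002, 0.002]]
force: [-0.3, 0.1, -0.2]
gripper_width: 0.655
```

>>> {"name": "servo_tool", "arguments": {"travel": [[0,0,0],[0,0,0],[0,0,0]], "twist": [[0,0,0],[0,0,0],[0,0,0]]}}

```text
time_s: 34.42
eef_pos: [0.5119, -0.3499, 0.0751]
eef_rot: [[0.001, -0.073, 0.997], [-0.001, 0.997, 0.073], [-1.0, -0.001, 0.001]]
force: [0.3, 0.2, 6.5]
gripper_width: 0.609
```

```bash
python3 - <<'E'
from h import *
o=ctrl.get_obs();print(o["time_s"],o["gripper_width"]*88,o["eef_pos"])
p=o["eef_pos"]; t=(p[0]+.5640-.5106,p[1]+.0078+.3492); print(t)
plan([(p[0],p[1],.135,4,20),(.52,-.08,.135,4,36),(*t,.135,4,34)])
E
```

```text
34.4167 53.56436051256992 [ 0.5119 -0.3499  0.0751]
(np.float64(0.5653205033740082), np.float64(0.007114359707994955))
leg (np.float64(0.5119205033740083), np.float64(-0.34988564029200503), 0.135, 4, 20) 3
   [[-20,-0,0],[-20,-0,0],[-19.9,-0.1,0.1]] [[0.1,0,0],[0,0,0],[0.1,0.1,0.1]]
leg (0.52, -0.08, 0.135, 4, 36) 8
   [[0,34,3],[0,34,3],[0,33,3],[0,34,4],[0,33,3]] [[-0,-0,-0],[-0,-0,-0],[-0,-0,-0],[-0,-0,-0],[-0,-0,-0]]
   [[0,34,4],[0,33,3],[0.1,33.7,3.8]] [[-0,-0,-0],[-0,-0,-0],[-0,-0,-0]]
leg (np.float64(0.5653205033740082), np.float64(0.007114359707994955), 0.135, 4, 34) 3
   [[0,28,17],[0,28,17],[0.1,27.8,17.2]] [[-0,-0,-0],[-0,-0,-0],[-0,-0,-0]]
```

>>> {"name": "servo_tool", "arguments": {"travel": [[-8,0,0],[-20,0,0],[-20,2,0],[-14,20,2],[0,30,3]], "twist": [[0,0,0],[0,0,0],[0,0,0],[0,0,0],[0,0,0]]}}

```text
time_s: 34.83
eef_pos: [0.5147, -0.3005, 0.1395]
eef_rot: [[0.005, -0.07, 0.997], [-0.005, 0.997, 0.071], [-1.0, -0.005, 0.005]]
force: [1.1, -0.6, -1.1]
gripper_width: 0.612
```

>>> {"name": "servo_tool", "arguments": {"travel": [[0,33,3],[0,34,3],[0,34,3],[0,34,4],[0,34,4]], "twist": [[0,0,0],[0,0,0],[0,0,0],[0,0,0],[0,0,0]]}}

```text
time_s: 35.25
eef_pos: [0.5165, -0.1258, 0.1362]
eef_rot: [[-0.0, -0.073, 0.997], [0.0, 0.997, 0.073], [-1.0, 0.0, -0.0]]
force: [0.8, -0.2, -1.4]
gripper_width: 0.609
```

>>> {"name": "servo_tool", "arguments": {"travel": [[0,34,4],[0,32,4],[0,28,5],[0,20,10],[0,10,14]], "twist": [[0,0,0],[0,0,0],[0,0,0],[0,0,0],[0,0,0]]}}

```text
time_s: 35.67
eef_pos: [0.5431, 0.0019, 0.1361]
eef_rot: [[-0.002, -0.075, 0.997], [0.001, 0.997, 0.075], [-1.0, 0.001, -0.002]]
force: [0.3, -0.2, -1.4]
gripper_width: 0.612
```

```bash
python3 - <<'E'
from h import *
o=ctrl.get_obs();print(o["time_s"],o["gripper_width"]*88,o["eef_pos"])
plan([(.5648,.0071,.135,4,25)])
E
```

```text
35.6667 53.82932632920556 [0.5431 0.0019 0.1361]
leg (0.5648, 0.0071, 0.135, 4, 25) 1
   [[1,3.6,22]] [[0.3,-0.1,-0.1]]
```

>>> {"name": "servo_tool", "arguments": {"travel": [[0,2,12],[0,1,8],[6,0,2],[12,0,0],[12,0,0]], "twist": [[0,0,0],[0,0,0],[0,0,0],[0,0,0],[0,0,0]]}}

```text
time_s: 36.08
eef_pos: [0.5666, 0.0031, 0.1056]
eef_rot: [[0.0, -0.073, 0.997], [-0.0, 0.997, 0.073], [-1.0, -0.0, 0.0]]
force: [0.2, 0.9, -2.7]
gripper_width: 0.61
```

>>> {"name": "servo_tool", "arguments": {"travel": [[10,0,0],[8,0,0],[4,0,0],[0,0,0],[0,0,0]], "twist": [[0,0,0],[0,0,0],[0,0,0],[0,0,0],[0,0,0]]}}

```text
time_s: 36.5
eef_pos: [0.5666, 0.0035, 0.0839]
eef_rot: [[-0.0, -0.073, 0.997], [0.0, 0.997, 0.073], [-1.0, 0.0, -0.0]]
force: [-0.7, -0.1, -1.2]
gripper_width: 0.61
```

>>> {"name": "servo_tool", "arguments": {"travel": [[3,3.7,-1.5],[4,0,0],[1,0,0],[0,0,0]], "twist": [[0,0,0],[0,0,0],[0,0,0],[0,0,0]]}}

```text
time_s: 36.83
eef_pos: [0.5647, 0.0074, 0.0758]
eef_rot: [[-0.0, -0.073, 0.997], [0.0, 0.997, 0.073], [-1.0, 0.0, -0.0]]
force: [1.0, -0.3, -2.3]
gripper_width: 0.612
```

>>> {"name": "servo_tool", "arguments": {"travel": [[0.8,0,0],[0,0,0]], "twist": [[0,0,0],[0,0,0]]}}

```text
time_s: 37.0
eef_pos: [0.565, 0.0073, 0.0752]
eef_rot: [[0.0, -0.073, 0.997], [0.0, 0.997, 0.073], [-1.0, 0.0, 0.0]]
force: [0.6, -0.9, -1.4]
gripper_width: 0.611
```

>>> {"name": "servo_tool", "arguments": {"travel": [[0.7,0,0],[0,0,0]], "twist": [[0,0,0],[0,0,0]]}}

```text
time_s: 37.17
eef_pos: [0.5649, 0.0072, 0.0744]
eef_rot: [[-0.0, -0.073, 0.997], [0.0, 0.997, 0.073], [-1.0, 0.0, -0.0]]
force: [0.3, -0.7, -1.8]
gripper_width: 0.612
```

>>> {"name": "servo_tool", "arguments": {"travel": [[0.6,0,0],[0,0,0]], "twist": [[0,0,0],[0,0,0]]}}

```text
time_s: 37.33
eef_pos: [0.565, 0.0072, 0.0741]
eef_rot: [[0.0, -0.073, 0.997], [0.0, 0.997, 0.073], [-1.0, 0.0, 0.0]]
force: [-0.4, 0.6, 1.0]
gripper_width: 0.61
```

>>> {"name": "servo_tool", "arguments": {"travel": [[0.4,0,0],[0,0,0]], "twist": [[0,0,0],[0,0,0]]}}

```text
time_s: 37.5
eef_pos: [0.565, 0.0072, 0.0741]
eef_rot: [[0.0, -0.073, 0.997], [0.0, 0.997, 0.073], [-1.0, 0.0, 0.0]]
force: [-1.5, 0.5, 4.9]
gripper_width: 0.612
```

>>> {"name": "servo_tool", "arguments": {"travel": [[-0.4,0,0],[0,0,0],[0,0,0],[0,0,0],[-8,0,0]], "twist": [[0,0,0],[0,0,0],[0,0,0],[0,0,0],[0,0,0]], "gripper": 0}}

```text
time_s: 37.92
eef_pos: [0.5637, 0.0074, 0.0808]
eef_rot: [[-0.003, -0.073, 0.997], [0.0, 0.997, 0.073], [-1.0, 0.001, -0.003]]
force: [0.2, -0.1, 0.0]
gripper_width: 0.95
```

>>> {"name": "servo_tool", "arguments": {"travel": [[-25,0,0],[-30,0,0],[-30,0,0],[-12,-8,0]], "twist": [[0,0,0],[0,0,0],[0,0,0],[0,0,0]]}}

```text
time_s: 38.25
eef_pos: [0.5675, -0.0, 0.1833]
eef_rot: [[0.005, -0.074, 0.997], [0.0, 0.997, 0.074], [-1.0, -0.0, 0.005]]
force: [1.0, -0.1, -0.5]
gripper_width: 1.002
```

```bash
python3 - <<'E'
from h import *
o=ctrl.get_obs();print(o["time_s"],o["gripper_width"]*88,o["force"],o["eef_pos"])
plan([(.4561,-.4076,.175,4,38)])
E
```

```text
38.25 88.13998490941249 [ 1.032  -0.0573 -0.5034] [ 0.5675 -0.      0.1833]
leg (0.4561, -0.4076, 0.175, 4, 38) 12
   [[1,-33,-12],[1,-33,-12],[1,-33,-12],[1,-33,-12],[0,-33,-12]] [[0,0,0],[0,0,0],[0,0,0],[0,0,0],[0,0,0]]
   [[1,-33,-12],[0,-33,-12],[1,-33,-11],[0,-34,-12],[1,-33,-11]] [[0,0,0],[0,0.1,0],[0,0,0],[0.1,0.1,0],[0,0,0]]
   [[0,-34,-12],[0.8,-33.3,-11.1]] [[0.1,0.1,0],[0,0,0]]
```

>>> {"name": "servo_tool", "arguments": {"travel": [[1,-33,-12],[1,-34,-12],[1,-34,-12],[1,-34,-12],[0,-34,-12]], "twist": [[0,0,0],[0,0,0],[0,0,0],[0,0,0],[0,0,0]]}}

```text
time_s: 38.67
eef_pos: [0.5173, -0.175, 0.1754]
eef_rot: [[0.0, -0.074, 0.997], [-0.0, 0.997, 0.074], [-1.0, -0.0, 0.0]]
force: [1.6, -0.4, -0.7]
gripper_width: 1.0
```

>>> {"name": "servo_tool", "arguments": {"travel": [[1,-34,-12],[0,-34,-12],[0,-34,-12],[0,-34,-12],[0,-34,-12]], "twist": [[0,0,0],[0,0,0],[0,0,0],[0,0,0],[0,0,0]]}}

```text
time_s: 39.08
eef_pos: [0.4699, -0.3493, 0.1745]
eef_rot: [[0.0, -0.073, 0.997], [-0.0, 0.997, 0.073], [-1.0, -0.0, 0.0]]
force: [0.7, 0.9, -0.0]
gripper_width: 0.996
```

>>> {"name": "servo_tool", "arguments": {"travel": [[0,-32,-10],[0,-18,-5],[0,-8,-2],[0,0,0],[0,0,0]], "twist": [[0,0,0],[0,0,0],[0,0,0],[0,0,0],[0,0,0]]}}

```text
time_s: 39.5
eef_pos: [0.4579, -0.4059, 0.1738]
eef_rot: [[-0.0, -0.073, 0.997], [0.001, 0.997, 0.073], [-1.0, 0.001, -0.0]]
force: [-0.1, -0.0, 0.5]
gripper_width: 0.998
```

```bash
python3 - <<'E'
from h import *
o=ctrl.get_obs();print(o["time_s"],o["eef_pos"])
plan([(.4561,-.4076,.0735,4,38)])
E
```

```text
39.5 [ 0.4579 -0.4059  0.1738]
leg (0.4561, -0.4076, 0.0735, 4, 38) 3
   [[33,-1,-1],[34,-0,-0],[33.3,-0.7,-0.9]] [[0.1,-0,-0],[0,-0,-0],[0.1,-0,-0.1]]
```

>>> {"name": "servo_tool", "arguments": {"travel": [[18,0,-2],[26,0,0],[26,0,0],[20,0,0],[9,0,0]], "twist": [[0,0,0],[0,0,0],[0,0,0],[0,0,0],[0,0,0]]}}

```text
time_s: 39.92
eef_pos: [0.4551, -0.4031, 0.0723]
eef_rot: [[-0.003, -0.075, 0.997], [0.004, 0.997, 0.075], [-1.0, 0.004, -0.003]]
force: [-0.6, 0.4, -0.3]
gripper_width: 1.003
```

>>> {"name": "servo_tool", "arguments": {"travel": [[0,0,0],[0,0,0],[0,0,0],[0,0,0],[0,0,0]], "twist": [[0,0,0],[0,0,0],[0,0,0],[0,0,0],[0,0,0]], "gripper": 1}}

```text
time_s: 40.33
eef_pos: [0.4567, -0.4075, 0.0762]
eef_rot: [[0.002, -0.073, 0.997], [-0.002, 0.997, 0.073], [-1.0, -0.002, 0.001]]
force: [0.2, 0.1, -0.6]
gripper_width: 0.661
```

>>> {"name": "servo_tool", "arguments": {"travel": [[0,0,0],[0,0,0],[0,0,0]], "twist": [[0,0,0],[0,0,0],[0,0,0]]}}

```text
time_s: 40.58
eef_pos: [0.4564, -0.4075, 0.0759]
eef_rot: [[0.001, -0.073, 0.997], [-0.001, 0.997, 0.073], [-1.0, -0.001, 0.001]]
force: [-1.6, 0.9, 5.9]
gripper_width: 0.611
```

```bash
python3 - <<'E'
from h import *
o=ctrl.get_obs();print(o["time_s"],o["gripper_width"]*88,o["eef_pos"])
p=o["eef_pos"]; t=(.5692+.0008,p[1]-.0619+.4076); print(t)
plan([(p[0],p[1],.137,4,20),(.52,-.15,.137,4,36),(*t,.137,4,34)])
E
```

```text
40.5833 53.755636672772326 [ 0.4564 -0.4075  0.0759]
(0.5700000000000001, np.float64(-0.061775613206194346))
leg (np.float64(0.4564171919325991), np.float64(-0.40747561320619435), 0.137, 4, 20) 4
   [[-15,-0,0],[-15,-0,0],[-16,-0,0],[-15.1,-0.1,0.1]] [[0,0,0],[0.1,0,0],[0,0,0],[0.1,0.1,0.1]]
leg (0.52, -0.15, 0.137, 4, 36) 8
   [[0,32,10],[0,31,10],[0,32,10],[0,31,10],[0,32,10]] [[-0,-0,-0],[-0,-0,-0],[-0,-0,-0],[-0,-0,-0],[-0,-0,-0]]
   [[0,31,10],[0,32,11],[0.1,31.5,10.3]] [[-0,-0,-0],[-0,-0,-0],[-0,-0,-0]]
leg (0.5700000000000001, np.float64(-0.061775613206194346), 0.137, 4, 34) 3
   [[0,28,19],[0,28,19],[0,28.5,18]] [[-0,-0,-0],[-0,-0,-0],[-0,-0,-0]]
```

>>> {"name": "servo_tool", "arguments": {"travel": [[-8,0,0],[-20,0,0],[-22,2,0],[-18,18,2],[0,28,3]], "twist": [[0,0,0],[0,0,0],[0,0,0],[0,0,0],[0,0,0]]}}

```text
time_s: 41.0
eef_pos: [0.4596, -0.3625, 0.1469]
eef_rot: [[0.005, -0.071, 0.997], [-0.006, 0.997, 0.071], [-1.0, -0.007, 0.005]]
force: [1.0, 0.4, -1.2]
gripper_width: 0.614
```

>>> {"name": "servo_tool", "arguments": {"travel": [[0,33,7],[0,34,7],[0,34,8],[0,34,8],[0,34,8]], "twist": [[0,0,0],[0,0,0],[0,0,0],[0,0,0],[0,0,0]]}}

```text
time_s: 41.42
eef_pos: [0.4825, -0.1856, 0.1431]
eef_rot: [[-0.0, -0.072, 0.997], [0.0, 0.997, 0.072], [-1.0, 0.0, -0.0]]
force: [0.8, -0.1, -2.7]
gripper_width: 0.609
```

>>> {"name": "servo_tool", "arguments": {"travel": [[0,34,8],[0,34,7],[0,28,10],[0,16,16],[0,10,20]], "twist": [[0,0,0],[0,0,0],[0,0,0],[0,0,0],[0,0,0]]}}

```text
time_s: 41.83
eef_pos: [0.5331, -0.0584, 0.1429]
eef_rot: [[-0.003, -0.075, 0.997], [0.001, 0.997, 0.075], [-1.0, 0.001, -0.002]]
force: [-0.2, -0.7, -1.9]
gripper_width: 0.61
```

```bash
python3 - <<'E'
from h import *
o=ctrl.get_obs();print(o["time_s"],o["gripper_width"]*88,o["eef_pos"])
plan([(.5699,-.0618,.137,4.2,25)])
E
```

```text
41.8333 53.63960462153747 [ 0.5331 -0.0584  0.1429]
leg (0.5699, -0.0618, 0.137, 4.2, 25) 2
   [[3,-3,18],[2.8,-3.1,18.4]] [[0,-0.1,-0],[0.1,-0,-0.1]]
```

>>> {"name": "servo_tool", "arguments": {"travel": [[0,-3,16],[0,-3,13],[2,0,5],[10,0,1],[14,0,0]], "twist": [[0,0,0],[0,0,0],[0,0,0],[0,0,0],[0,0,0]]}}

```text
time_s: 42.25
eef_pos: [0.5705, -0.0648, 0.1169]
eef_rot: [[0.001, -0.073, 0.997], [-0.0, 0.997, 0.073], [-1.0, -0.0, 0.001]]
force: [-0.5, -1.1, -2.1]
gripper_width: 0.612
```

>>> {"name": "servo_tool", "arguments": {"travel": [[14,0,0],[12,0,0],[6,0,0],[0,0,0],[0,0,0]], "twist": [[0,0,0],[0,0,0],[0,0,0],[0,0,0],[0,0,0]]}}

```text
time_s: 42.67
eef_pos: [0.5691, -0.0646, 0.0844]
eef_rot: [[-0.002, -0.073, 0.997], [0.0, 0.997, 0.073], [-1.0, 0.001, -0.002]]
force: [0.1, 0.7, -1.9]
gripper_width: 0.612
```

```bash
python3 - <<'E'
from h import *
o=ctrl.get_obs();print(o["time_s"],o["gripper_width"]*88,o["eef_pos"])
plan([(.5699,-.0618,.0765,4.2,25)])
E
```

```text
42.6667 53.85115646476515 [ 0.5691 -0.0646  0.0844]
leg (0.5699, -0.0618, 0.0765, 4.2, 25) 1
   [[7.9,2.7,1]] [[-0,-0.1,-0]]
```

>>> {"name": "servo_tool", "arguments": {"travel": [[3,2.8,0],[4,0,0],[1,0,0],[0,0,0]], "twist": [[0,0,0],[0,0,0],[0,0,0],[0,0,0]]}}

```text
time_s: 43.0
eef_pos: [0.5698, -0.0616, 0.0768]
eef_rot: [[-0.0, -0.073, 0.997], [0.0, 0.997, 0.073], [-1.0, 0.0, -0.0]]
force: [0.8, -0.1, -1.5]
gripper_width: 0.607
```

>>> {"name": "servo_tool", "arguments": {"travel": [[0.8,0,0],[0,0,0]], "twist": [[0,0,0],[0,0,0]]}}

```text
time_s: 43.17
eef_pos: [0.57, -0.0618, 0.0761]
eef_rot: [[0.0, -0.073, 0.997], [0.0, 0.997, 0.073], [-1.0, 0.0, 0.0]]
force: [-0.5, 0.1, -1.6]
gripper_width: 0.613
```

>>> {"name": "servo_tool", "arguments": {"travel": [[0.6,0,0],[0,0,0]], "twist": [[0,0,0],[0,0,0]]}}

```text
time_s: 43.33
eef_pos: [0.57, -0.0618, 0.0755]
eef_rot: [[0.0, -0.073, 0.997], [0.0, 0.997, 0.073], [-1.0, 0.0, 0.0]]
force: [-0.4, 0.3, -3.5]
gripper_width: 0.612
```

>>> {"name": "servo_tool", "arguments": {"travel": [[0.6,0,0],[0,0,0]], "twist": [[0,0,0],[0,0,0]]}}

```text
time_s: 43.5
eef_pos: [0.5701, -0.0618, 0.075]
eef_rot: [[0.0, -0.073, 0.997], [0.0, 0.997, 0.073], [-1.0, 0.0, 0.0]]
force: [0.1, 0.2, -0.2]
gripper_width: 0.609
```

>>> {"name": "servo_tool", "arguments": {"travel": [[0.5,0,0],[0,0,0]], "twist": [[0,0,0],[0,0,0]]}}

```text
time_s: 43.67
eef_pos: [0.5701, -0.0618, 0.075]
eef_rot: [[0.0, -0.073, 0.997], [-0.0, 0.997, 0.073], [-1.0, -0.0, 0.0]]
force: [-2.1, 0.3, 4.1]
gripper_width: 0.609
```

Contact. I release, rise, and retreat towards the start side for a final check.

>>> {"name": "servo_tool", "arguments": {"travel": [[-0.4,0,0],[0,0,0],[0,0,0],[0,0,0],[-8,0,0]], "twist": [[0,0,0],[0,0,0],[0,0,0],[0,0,0],[0,0,0]], "gripper": 0}}

```text
time_s: 44.08
eef_pos: [0.5688, -0.0615, 0.0817]
eef_rot: [[-0.003, -0.073, 0.997], [0.001, 0.997, 0.073], [-1.0, 0.001, -0.003]]
force: [-1.1, 1.2, -0.5]
gripper_width: 0.952
```

>>> {"name": "servo_tool", "arguments": {"travel": [[-25,0,0],[-30,0,0],[-30,0,0],[-20,-15,-5],[0,-30,-10]], "twist": [[0,0,0],[0,0,0],[0,0,0],[0,0,0],[0,0,0]]}}

```text
time_s: 44.5
eef_pos: [0.562, -0.1067, 0.1933]
eef_rot: [[0.009, -0.076, 0.997], [-0.001, 0.997, 0.076], [-1.0, -0.002, 0.009]]
force: [0.3, -0.7, 0.1]
gripper_width: 1.001
```

>>> {"name": "servo_tool", "arguments": {"travel": [[0,-36,-10],[0,-36,-10],[0,-36,-10],[0,-36,-10],[0,-36,-10]], "twist": [[0,0,0],[0,0,0],[0,0,0],[0,0,0],[0,0,0]]}}

```text
time_s: 44.92
eef_pos: [0.521, -0.2926, 0.1885]
eef_rot: [[0.001, -0.073, 0.997], [-0.0, 0.997, 0.073], [-1.0, -0.0, 0.001]]
force: [0.2, -0.4, -0.3]
gripper_width: 0.998
```

>>> {"name": "servo_tool", "arguments": {"travel": [[0,-36,-10],[0,-36,-10],[0,-36,-10],[0,-20,-5],[0,0,0]], "twist": [[0,0,0],[0,0,0],[0,0,0],[0,0,0],[0,0,0]]}}

```text
time_s: 45.33
eef_pos: [0.495, -0.4263, 0.1882]
eef_rot: [[0.001, -0.069, 0.998], [-0.003, 0.998, 0.069], [-1.0, -0.003, 0.0]]
force: [0.6, 0.9, 0.2]
gripper_width: 1.002
```

```bash
cat > fin.py <<'E'
from h import *
from scipy.optimize import least_squares
mk={"yellow":((.5697,-.0600),(.5686,-.0638)),"green":((.5643,.0092),(.5635,.0061)),"blue":((.5593,.0788),(.5583,.0760))}
print(ctrl.get_obs()["time_s"])
for j,n in enumerate(("scene","top")):
    p,d=optics.get_image(n); W=cloud(n,d).reshape(-1,3); cv2.imwrite(f"pics/{n}9.png",p[:,:,::-1])
    for k,m0 in mk.items():
        c0=m0[j]; r=np.hypot(W[:,0]-c0[0],W[:,1]-c0[1]); P=W[(r<.034)&(W[:,2]>.03)&(W[:,2]<.112)]
        f=least_squares(lambda q:np.hypot(P[:,0]-q[0],P[:,1]-q[1])-.027,c0,loss="soft_l1",f_scale=.001)
        print(n,k,len(P),f.x,"minus mark mm",(f.x-c0)*1e3)
E
python3 fin.py; python3 jig.py 10
```

```text
45.3333
scene yellow 350 [ 0.5699 -0.0612] minus mark mm [ 0.2059 -1.2258]
scene green 231 [0.565  0.0086] minus mark mm [ 0.6855 -0.5548]
scene blue 236 [0.5603 0.0789] minus mark mm [1.043  0.0505]
top yellow 127 [ 0.5684 -0.0628] minus mark mm [-0.2029  0.9611]
top green 111 [0.5632 0.0073] minus mark mm [-0.3387  1.1666]
top blue 118 [0.5588 0.0772] minus mark mm [0.4945 1.2469]
45.4333 [ 0.4957 -0.4215  0.1878]
scene across -0.0006112688079716443 yaw 74.33809014881709 z 0.05016309586329202 along -0.04420178993713518 0.04656073526690656 mid 0.001179472664885689
  red along -0.02357909165555418 0.025594085834285685 across -0.002343340738929413 z 0.08883488454916812 0.09766233934510749
  pipe ends -0.06144370073908043 0.0625305873965922 mid 0.0005434433287558847
top across 0.000609814833183886 yaw 73.98194399190731 z 0.0505157593617572 along -0.044504525941734034 0.04169840148738494 mid -0.0014030622271745466
  red along -0.022714933269469995 0.0187648040717155 across 0.0004235142282776749 z 0.09104251287892012 0.09665383568852703
  pipe ends -0.06416420518278795 0.06000256076033778 mid -0.0020808222112250856
```

View pics/scene9.png

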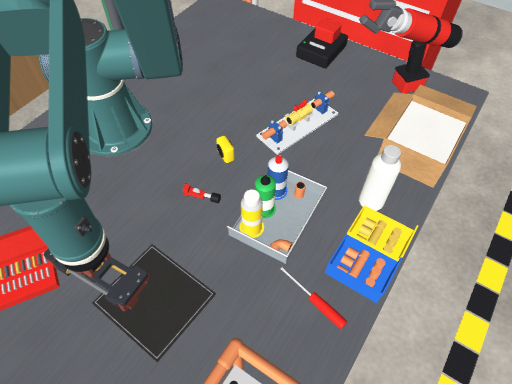

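View pics/top9.png

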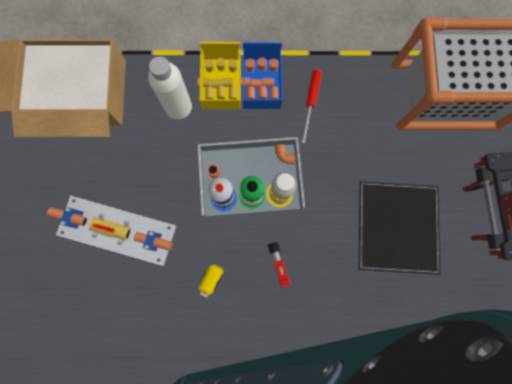

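Everything is in place. The three containers stand upright on their own spots, within about 1 mm. The valve lies in the jig at (110,229) in the top view with its handle up. The mat is empty and nothing else has moved. Handing in.

>>> {"name": "servo_tool", "arguments": {"travel": [[0,0,0],[0,0,0],[0,0,0]], "twist": [[0,0,0],[0,0,0],[0,0,0]]}}

```text
time_s: 45.78
eef_pos: [0.4964, -0.4201, 0.1879]
eef_rot: [[0.0, -0.075, 0.997], [0.0, 0.997, 0.075], [-1.0, 0.0, 0.0]]
force: [-0.5, 0.3, -0.3]
gripper_width: 1.002
```

```bash
python3 - <<'E'
from h import *
print(ctrl.get_obs()["time_s"],ctrl.get_obs()["force"]); print(ticket.finish_job())
E
```

```text
45.7833 [-0.5228  0.3333 -0.2548]
the job is handed in; nothing more can be done
None
```

I moved the three containers onto the mat, standing up, and laid the valve in the jig's V supports with its handle up. Then I stood each container back on its own spot and handed the job in at 45.8 s; no verdict came back.

**Containers:** in the last pictures all three stand upright within about 1.3 mm of their spot centres in either camera view. The two views disagree by 1–2 mm, as the calibration allows.

**Valve:** its run axis is 50.2–50.5 mm above the bench, against the 50 mm wanted. Its yaw is 74.0–74.3°, against 73.95° for the pipes. Its middle is within about 0.7 mm of the midpoint between the pipe ends in both views.

**Rest of the scene:** by eye in the last pictures, nothing else has moved, the mat is empty and the gripper touches nothing.

**What disagreed or went wrong:**
- **Gripper height:** the fingertips were about 41 mm higher than the reported tool height and the text implied. The first close on the yellow can therefore only touched its cap. I saw this in the camera, reopened, and used the camera-measured height from then on.
- **Yellow can on the mat:** its first set-down hit the mat with a brief 29 N. I made the later set-downs in small steps, at under 10 N.

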